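Set the rotary case holder to 30 degrees and put the support dies away

TASK

Set up the rotary case holder for pressing in the next chronograph's pusher tube: first slacken its wing clamp by about a fifth of a turn, then turn the table until its scale reads 30 degrees at the index line, then tighten the clamp fully again. Stand every loose support die, including any that was left on the table, back in the storage slot of its own colour, spigot up, and leave everything else on the bench where it is.

Things in the scene. Friction and masses are not known exactly. Their poses are not given: they have to be found in the camera images.
- case_table (a joint): Angle of the turntable of the rotary case holder, rad, about its upright axis. It equals the reading of the scale at the index line (0.5236 rad = reading 30); it grows as the table turns counter-clockwise seen from above. Turns without stops, a whole turn more or less is the same reading; stiff (about 0.12 N m), stays where it is left.
- table_grip (a point): Point on the turntable's axis, 46 mm above the bench, at the height to grip. The turntable is aluminium: a round knurled hub of 52 mm diameter, from 26 to 62 mm above the bench, on which the watch case is mounted, over a flat scale flange of 120 mm diameter, from 14 to 26 mm above the bench. The hub is gripped across its diameter, in any direction, and turned about the axis.
- scale_zero (a point): Outer end of the broad red zero line of the scale, 59.5 mm from the axis on top of the flange (26 mm up). From it the numbers grow CLOCKWISE seen from above; fine black lines every 5 degrees, longer every 10, longest (20 mm) and thicker every 30.
- scale_30 (a point): Outer end of the 30 degree line of the scale: the first longest black line clockwise from the red zero line.
- index_line (a point): Inner end of the index line: a white line on a small black block at the edge of the flange, on the base's +y side, 61.5 mm from the axis, 26 mm up.
- case_holder: Base of the rotary case holder, a dark steel plate fixed to the bench, 150 mm along its x by 195 mm along its y (from -115 to +80 mm) by 14 mm. Origin: on the turntable's axis at bench height. The index line lies on its +y side, the clamp on its -y side.
- clamp_screw (a joint): Turn of the wing screw of the clamp that holds the turntable, rad: 0 = tight (stop), 1.4 = fully slack (stop); grows counter-clockwise seen from above. It counts as slack above 0.9 and tight below 0.15. Friction 0.05 N m.
- clamp_wing (a point): Centre of the brass wing of the clamp's screw, on its upright axis, 86 mm from the turntable's axis on the base's -y side, 51 mm above the bench. The wing is an upright blade 36 mm long along its own x axis, 8 mm thick along its y, 24 mm high (39 to 63 mm above the bench); its axes turn with it. At joint 0 the blade lies along the base's x axis. Under it are a steel strap (top 32 mm above the bench) and the base.
- red_die (a point): Centre of the red support die, half-way up (15 mm above its underside). A red disc of 28 mm diameter, 12 mm high, with an upright brass spigot of 12 mm diameter on top, from 12 to 30 mm above the underside, by which it is picked up; 30 g. z axis: up the spigot. May be absent.
- yellow_die (a point): Centre of the yellow support die, half-way up (15 mm above its underside). A yellow disc of 32 mm diameter, 12 mm high, with an upright brass spigot of 12 mm diameter on top, from 12 to 30 mm above the underside, by which it is picked up; 30 g. z axis: up the spigot. May be absent.
- green_die (a point): Centre of the green support die, half-way up (15 mm above its underside). A green disc of 36 mm diameter, 12 mm high, with an upright brass spigot of 12 mm diameter on top, from 12 to 30 mm above the underside, by which it is picked up; 30 g. z axis: up the spigot. May be absent.
- blue_die (a point): Centre of the blue support die, half-way up (15 mm above its underside). A blue disc of 40 mm diameter, 12 mm high, with an upright brass spigot of 12 mm diameter on top, from 12 to 30 mm above the underside, by which it is picked up; 30 g. z axis: up the spigot. If present it starts in the middle of the turntable's top; the others stand on the bench. May be absent.
- white_die (a point): Centre of the white support die, half-way up (15 mm above its underside). A white disc of 36 mm diameter, 12 mm high, with an upright brass spigot of 12 mm diameter on top, from 12 to 30 mm above the underside, by which it is picked up; 30 g. z axis: up the spigot. May be absent.
- slot_red (a point): Centre of the floor of the red storage slot, 9 mm above the bench: a square red cup, 47 mm inside, its walls rising 10 mm above its floor (19 mm above the bench). One of six cups, 54 mm apart in 2 rows of 3 on a plywood board fixed to the bench; x and y axes along the walls. Which cup stands where varies.
- slot_yellow (a point): Centre of the floor of the yellow storage slot, 9 mm above the bench: a square yellow cup, 47 mm inside, its walls rising 10 mm above its floor (19 mm above the bench). One of six cups, 54 mm apart in 2 rows of 3 on a plywood board fixed to the bench; x and y axes along the walls. Which cup stands where varies.
- slot_green (a point): Centre of the floor of the green storage slot, 9 mm above the bench: a square green cup, 47 mm inside, its walls rising 10 mm above its floor (19 mm above the bench). One of six cups, 54 mm apart in 2 rows of 3 on a plywood board fixed to the bench; x and y axes along the walls. Which cup stands where varies.
- slot_blue (a point): Centre of the floor of the blue storage slot, 9 mm above the bench: a square blue cup, 47 mm inside, its walls rising 10 mm above its floor (19 mm above the bench). One of six cups, 54 mm apart in 2 rows of 3 on a plywood board fixed to the bench; x and y axes along the walls. Which cup stands where varies.
- slot_white (a point): Centre of the floor of the white storage slot, 9 mm above the bench: a square white cup, 47 mm inside, its walls rising 10 mm above its floor (19 mm above the bench). One of six cups, 54 mm apart in 2 rows of 3 on a plywood board fixed to the bench; x and y axes along the walls. Which cup stands where varies.
- black_die (a point): Centre of the black die (32 mm, shaped like the others), already home in the black cup (one of the six, like the others); to be left.
- watch: A watch head on a round green cushion, 60 mm diameter, 21 mm high; origin under its centre; to be left.
- loupe: A black eye loupe, 38 mm diameter, 34 mm high; origin under its centre; to be left.
- oil_jar: A small glass jar with blue cap, 44 mm diameter, 45 mm high; origin under its centre; to be left.
- screwdriver: A small screwdriver with blue handle, 100 mm long along its x, lying; to be left.
- tweezers: Steel tweezers lying, 112 mm long along their x, 7 mm high; to be left.
Things that resemble listed ones, but are neither listed nor needed, are in the scene too. Of the things shaped like the case_holder, the steel one is meant. Of the things shaped like the part that bears yellow_die, the yellow one is meant.

How it is judged:
By the outcome, as a careful person would: the job done as asked, in the order asked, and still so for the second after the job is handed in, with the robot touching nothing.
Of die_red, die_yellow, die_green, die_blue, die_white only 3 to 5 are there at a start; the rules pass over those that are not, and their reading is None.
At some moment in a run one of die_red, die_yellow, die_green, die_white may be knocked a few centimetres aside while the robot is not near it.
Once in a run the grip may slacken for a moment while it holds something.
It also fails if it takes over 210 s, if anything falls off the work surface, if the arm or the gripper's body presses on something with over 40 N, if the wrist force passes 120 N, or if a joint passes its speed limit or range.

ROBOT

A 7-joint arm with a two-finger parallel gripper is mounted at the origin on the work surface. World frame = base frame: x ahead of the robot, y to its left, z up, the work surface at z = 0. Lengths are in m, angles in rad, forces in N, time in s.
With the tool pointing down it reaches from about 0.425 to 0.925 m from the base axis. Payload 6.8 kg.
Tool frame: the origin (TCP) lies at the very end of the fingers, on their centre line; the grasp point (between the pads) lies 19 mm behind it; x points along the fingers, z is the direction in which the jaws open and shut, and the axes are right-handed (so a half turn about x gives the same grasp; the last joint's range is limited). The gripper opens to 85 mm and grips with 20 to 120 N. Pads are 22 mm wide; open, the fingers measure 114 mm over their backs; the gripper's body (76 mm by 85 mm) begins 54 mm behind the grasp point. The pads swing forward as they close: fully open they stand 13 mm farther back than shut.
Start: joints at [-1.239, 0.477, 0.022, 1.555, -0.011, 1.109, -0.083], TCP at [0.287, 0.611, 0.231] pointing down, gripper open.
Joint ranges: [-2.96, 2.96], [-0.34, 2.1], [-1.41, 1.46], [0.24, 2.44], [-1.37, 4.51], [0.17, 1.92], [-2.96, 2.96]. Speed limits (rad/s): [2.39, 2.39, 3.14, 3.14, 3.14, 3.14, 3.14].

INTERFACE

Orientations are given as a unit quaternion [w, x, y, z].
In Python, from cell import arm gives the robot as it stands. The module is installed in compiled form; this text tells all that it offers.
- The arm moves only by the tool move_arm, never from a script. Its argument "deltas" is a list that holds one entry, the list of rows, each a list of 7 numbers: the closure in counts, from 0 (fully open) to 255 (shut), then the shift along the tool's x, y, z in units of 40 mm (1.0 is 40 mm), then the turn, a rotation vector about the tool's x, y, z in units of 5 degrees (1.0 is 5 degrees). A call has 1 to 20 rows; each row shifts and turns the pose as measured when the row begins, along the tool's axes as they then stand; what a row does not reach is not made up. A row lasts 1/12 s, in which the tool goes at most 41.7 mm and 7.16 degrees, less where a joint would pass 70% of its speed; a pose out of reach is approached as far as the arm can. A call is refused whole if a number of a shift passes 1 or a number of a turn 1, either way. A call with a gripper value outside its range is refused whole. The fingers move at their own pace and stop on an object; the grip force is fixed at half the most. Time passes only in rows, so rows that do not move let the fingers close. It gives the time, the measured TCP pose, the force and the opening at its end, in the units of the state.
- arm.observe(): the state, without advancing time (a new reading comes with each control period).
- arm.camera(name): name is "scene" or "top"; returns the picture (420x560x3 uint8, red, green, blue); there is no depth.
- arm.camera_params(name): a dict with "fx", "fy", "cx", "cy" (pixels), "rvec" (rotation vector, rad) and "tvec" (3), from world to camera coordinates, as OpenCV has them. Camera axes: x right, y down, z forward; pixel columns grow to the right and rows downward; lengths in m; the calibration is good to about 2 mm. A picture is of the moment at which its call begins. camera_params takes no time and is no camera call.
- arm.hand_in(): hands the job in, once; it reports no verdict.
The state is a dict: "t": time; "joint_pos": joint angles; "qd": joint speeds; "effort": joint torques, N m; "tcp_pos": TCP position; "orientation": TCP orientation; "wrist_force": force on the tool from outside, world axes, zero at the start; "moment": the same for the moment, N m; "grip_width": finger opening in m.
Only numpy, scipy, OpenCV 4.12 (cv2) and the standard library are available. Lean on these libraries where they do the work, as an engineer would, in place of code of your own. Each camera call takes 0.05 s, during which the arm holds its last target. There are 200 camera calls.

## Working session

There is one attempt and no reset: what is moved stays moved. The work goes in short steps, Python scripts to look and compute and a tool call to move; the robot and the scene stay as the last step left them, time stands still between calls to the robot, and variables do not carry over. Pictures are saved under pics/ and viewed, about 12 in all and at most 16, crops included, and the job is handed in when it is done.

Besides the shell and the picture viewer there is one more tool, called by a JSON object that holds its "fn" and its "kwargs", one argument or row to a line. move_arm: Moves the arm, as the interface text tells. Its arguments: {"type":"object","properties":{"deltas":{"type":"array","items":{"type":"array","items":{"type":"array","items":{"type":"number"}}}}},"required":["deltas"]}

```bash
mkdir -p pics
cat > h.py <<'E'
import numpy as np, cv2
from cell import arm
from scipy.spatial.transform import Rotation as R
def cam(n):
    p=arm.camera_params(n); K=np.array([[p['fx'],0,p['cx']],[0,p['fy'],p['cy']],[0,0,1]])
    return K,np.array(p['rvec'],float).ravel(),np.array(p['tvec'],float).ravel()
def ray(n,uv,z):
    K,r,t=cam(n); M=cv2.Rodrigues(r)[0]; c=-M.T@t
    d=M.T@np.linalg.inv(K)@np.array([uv[0],uv[1],1.]); return c+d*(z-c[2])/d[2]
def proj(n,P):
    K,r,t=cam(n); return cv2.projectPoints(np.array(P,float).reshape(-1,1,3),r,t,K,None)[0][:,0]
def shot(n,f=None,crop=None,k=1):
    im=arm.camera(n)
    if f:
        o=im[:,:,::-1]
        if crop: o=o[crop[1]:crop[3],crop[0]:crop[2]]
        cv2.imwrite('pics/'+f,cv2.resize(o,None,fx=k,fy=k,interpolation=cv2.INTER_CUBIC))
    return im
def st():
    s=arm.observe(); q=s['orientation']; m=R.from_quat([q[1],q[2],q[3],q[0]]).as_matrix()
    print('t',s['t'],'p',np.round(s['tcp_pos'],4),'w',s['grip_width'],'F',np.round(s['wrist_force'],1)); print(np.round(m,3)); return s,m
E
python3 - <<'E'
from h import *
a=shot('top','top0.png'); b=shot('scene','scene0.png'); np.save('top0.npy',a); np.save('scene0.npy',b)
st()
for n in('top','scene'):
    K,r,t=cam(n);M=cv2.Rodrigues(r)[0];print(n,K[0,0],-M.T@t,M[2])
E
```

```text
t 0.1 p [0.2872 0.6103 0.2304] w 0.08565869896108745 F [ 0.2 -0.7 -0.3]
[[-0.001 -0.905  0.426]
 [-0.001  0.426  0.905]
 [-1.    -0.    -0.002]]
top 476.65322113811135 [ 0.40948542 -0.00944062  1.16956875] [ 0.06277393 -0.02600815 -0.99768883]
scene 407.42036168044706 [ 0.7946393  -0.55771982  0.79204218] [-0.33738051  0.56798137 -0.75071403]
```

View pics/top0.png

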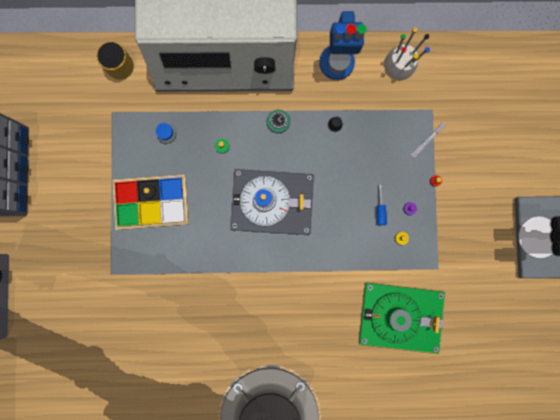

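View pics/scene0.png

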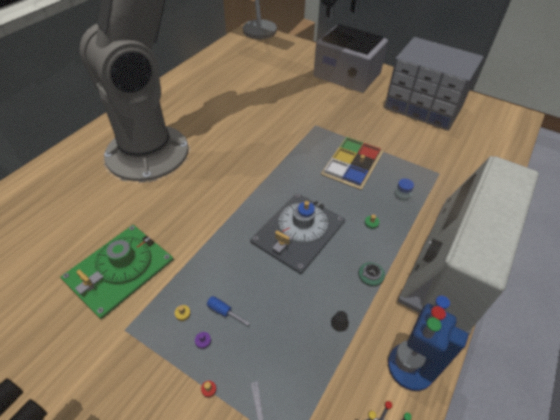

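Top view: the steel holder is at (270,200), with the index block at its left (237,200) and the clamp wing at (302,203). The blue die sits on the table at (263,198). Green die is at (222,146), red at (436,181) and yellow at (402,238). Purple die and green holder are decoys, and there is no white die. The cups are at (150,202).

```bash
cat >> h.py <<'E'
RNG={'red':[(0,8),(172,180)],'yellow':[(22,34)],'green':[(50,75)],'blue':[(100,120)],'brass':[(12,22)]}
def mask(im,c,s=110,v=60):
    h=cv2.cvtColor(im,cv2.COLOR_RGB2HSV); m=np.zeros(h.shape[:2],np.uint8)
    for a,b in RNG[c]: m|=cv2.inRange(h,(a,s,v),(b,255,255))
    return m
def blobs(m,amin=8):
    n,_,s,c=cv2.connectedComponentsWithStats(m); return [(s[i,4],c[i],s[i,:4]) for i in range(1,n) if s[i,4]>=amin]
E
python3 - <<'E'
from h import *
for n in('top','scene'):
    im=np.load(n+'0.npy')
    for c in RNG:
        for a,p,bb in blobs(mask(im,c)):
            q=ray(n,p,0.012)
            if .3<q[0]<.75 and -.42<q[1]<.4: print(n,c,a,np.round(p,1),bb,np.round(q[:2],4))
im=np.load('top0.npy'); o=im[160:245,225:320,::-1]; cv2.imwrite('pics/hold.png',cv2.resize(o,None,fx=8,fy=7*8/7,interpolation=cv2.INTER_CUBIC)[:600])
# axis from dark plate
h=cv2.cvtColor(im,cv2.COLOR_RGB2GRAY)[160:245,225:320]; print(h[::6,::6])
E
```

```text
top red 65 [434.3 180.8] [430 175  12  11] [ 0.5623 -0.4168]
top red 496 [126.1 191.7] [114 181  25  23] [0.5443 0.3369]
top yellow 11 [220.7 143.5] [219 142   5   5] [0.6604 0.1076]
top yellow 8 [262.9 196.9] [262 196   3   3] [0.5277 0.0061]
top yellow 23 [301.2 202. ] [300 196   3  13] [ 0.5139 -0.0872]
top yellow 526 [148.9 211.9] [136 200  25  25] [0.4945 0.2818]
top yellow 128 [401.3 237.9] [395 232  14  13] [ 0.4228 -0.3305]
top green 128 [221.8 145.7] [215 139  14  14] [0.6547 0.1049]
top green 449 [126.7 214.3] [116 203  22  23] [0.4897 0.3352]
top blue 236 [163.7 131. ] [155 123  18  17] [0.6926 0.2465]
top blue 485 [169.9 188.5] [158 178  25  22] [0.5509 0.2315]
top blue 189 [263.  197.4] [255 189  17  17] [0.5264 0.0058]
top blue 198 [381.1 214.7] [376 205  11  20] [ 0.4803 -0.2826]
top brass 134658 [281.  245.7] [  0  27 560 393] [ 0.4082 -0.0363]
top brass 13 [221.  144.3] [220 142   3   5] [0.6583 0.1069]
top brass 20 [123.5 180.4] [114 180  20   2] [0.5722 0.3433]
top brass 40 [146.4 190.2] [143 187   8   7] [0.5474 0.2882]
top brass 12 [262.6 196.6] [261 195   4   4]
[... 1523 characters left out ...]
 176  93  92  91  89  91 133]
 [130 129  87 142 202 208 102 134 189 150 175  90  92  92  90 132]
 [132 127  48 193 202 126 172  98 147 207 189  89  91 138  91 131]
 [130 115  47 143 192 156  98 100 151 211 194 177 145 177 171 133]
 [132 104  92 185 205 146 169 156 175 170 200  79  57 124 100 134]
 [132 108  95  91 203 203 207 208 203 200 147  94  91  91  91 133]
 [132  92  95  94 123 156 204 175 186 151  91  92  91  91  87 131]
 [135  93 109  95  96  95  99  99  92  94  92  90  91  91  87 132]
 [135 136 136 131 130 104 101 100  82  82  87  88  90  89  91 132]
 [136 133 133 136 135 134 135 132 132 130 130 129 133 133 134 133]
 [131 132 132 135 135 137 134 134 131 132 132 130 131 132 130 133]]
```

View pics/hold.png

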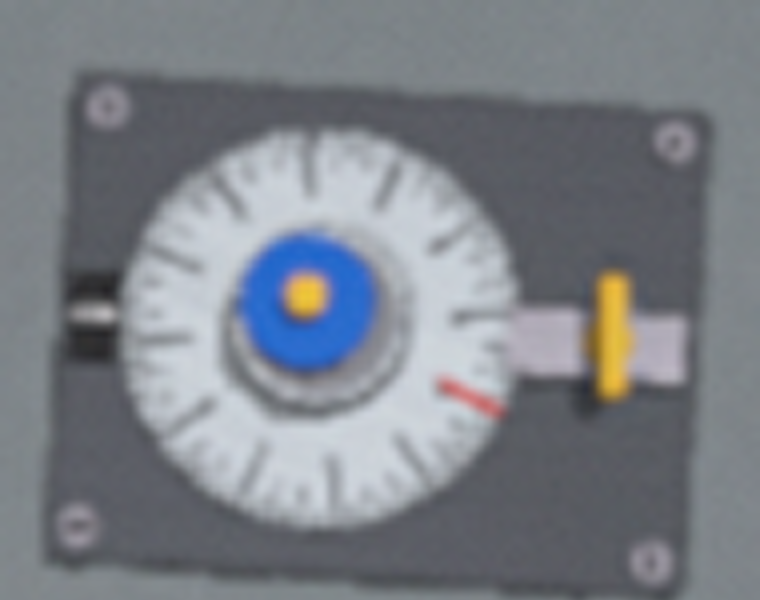

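Run:
```python
from h import *
c=lambda x,y:((x+.5)/8-.5+225,(y+.5)/8-.5+160)
S=[ray('top',c(*p),.014)[:2] for p in((108,106),(675,142),(78,525),(652,562))]
yd=((S[0]-S[1])+(S[2]-S[3])); yd/=np.linalg.norm(yd); xd=np.array([yd[1],-yd[0]])
print('sides',np.linalg.norm(S[0]-S[1]),np.linalg.norm(S[0]-S[2]))
print('ydir',np.degrees(np.arctan2(yd[1],yd[0])),'xdir from sides',np.degrees(np.arctan2(*( (S[0]-S[2])+(S[1]-S[3]))[::-1])))
ax=np.mean(S,0)+.0175*yd; print('axis from screws',ax)
fc=ray('top',c(320,328),.026)[:2]; print('flange centre',fc)
im=np.load('top0.npy'); m=mask(im,'brass')|mask(im,'yellow'); m[:,:290]=0;m[:,312:]=0;m[:185]=0;m[220:]=0
ys,xs=np.nonzero(m); w=ray('top',(xs.mean(),ys.mean()),.057)[:2]; print('wing',w,'pred',ax-.086*yd, fc-.086*yd)
pts=np.array([ray('top',p,.06)[:2] for p in zip(xs,ys)]); u,s,v=np.linalg.svd(pts-pts.mean(0)); print('wing dir',np.degrees(np.arctan2(v[0][1],v[0][0])),s)
ro=ray('top',c(505,411),.026)[:2]; ri=ray('top',c(438,381),.026)[:2]; il=ray('top',c(118,315),.026)[:2]
for C in(ax,fc):
  an=lambda p:np.degrees(np.arctan2(*(p-C)[::-1]))
  print('red',an(ro),an(ri),np.linalg.norm(ro-C),'idx',an(il),np.linalg.norm(il-C),'reading',(an(ro)-an(il))%360)
bd=ray('top',(263,197.4),.07)[:2];print('blue',bd, 'spigot',ray('top',(262.8,196.7),.092)[:2])
# scene-view comparison
ims=np.load('scene0.npy')
print('scene wing', ray('scene',(281.4,235.1),.057), 'scene blue',ray('scene',(305.7,209.6),.068))
```

```text
sides 0.17337235507025459 0.12805701423989083
ydir 85.59149529945145 xdir from sides -4.389237553373139
axis from screws [0.51799429 0.00167737]
flange centre [0.51728131 0.00194613]
wing [ 0.51087938 -0.08361444] pred [ 0.51138372 -0.08406819] [ 0.51067074 -0.08379942]
wing dir 176.85086259411423 [0.08389137 0.02272653]
red -115.70481048929514 -116.13263522229819 0.061073357782296445 idx 86.25719685331649 0.061021090523926305 reading 158.03799265738837
red -114.99201487492464 -115.0161174378657 0.06101100725413148 idx 85.57023822014325 0.06080380721451242 reading 159.4377469049321
blue [0.52053048 0.00502904] spigot [0.51990968 0.0051729 ]
scene wing [ 0.50836933 -0.08010676  0.057     ] scene blue [0.52092635 0.00704432 0.068     ]
```

{"fn": "move_arm", "kwargs": {
  "deltas": [
    [[110,0,-0.62,-0.665,0,0,0],[110,0,-0.62,-0.665,0,0,0],[110,0,-0.62,-0.665,0,0,0],[110,0,-0.62,-0.665,0,0,0],[110,0,-0.62,-0.665,0,0,0],[110,0,-0.62,-0.665,0,0,0],[110,0,-0.62,-0.665,0,0,0],[110,0,-0.62,-0.665,0,0,0],[110,0,-0.62,-0.665,0,0,0],[110,0,-0.62,-0.665,0,0,0],[110,0,-0.62,-0.665,0,0,0],[110,0,-0.62,-0.665,0,0,0],[110,0,-0.62,-0.665,0,0,0],[110,0,-0.62,-0.665,0,0,0],[110,0,-0.62,-0.665,0,0,0],[110,0,-0.62,-0.665,0,0,0],[110,0,-0.62,-0.665,0,0,0],[110,0,-0.62,-0.665,0,0,0],[110,0,-0.62,-0.665,0,0,0],[110,0,-0.62,-0.665,0,0,0]]
  ]
}}

```text
t: 1.77
tcp_pos: [0.5123, -0.1068, 0.2239]
orientation: [0.59, -0.383, 0.597, 0.385]
wrist_force: [0.6, 0.3, 0.4]
grip_width: 0.0487
```

{"fn": "move_arm", "kwargs": {
  "deltas": [
    [[110,0,0,0,1,0,0],[110,0,0,0,1,0,0],[110,0,0,0,1,0,0],[110,0,0,0,1,0,0],[110,0,0,0,1,0,0],[110,0,0,0,1,0,0],[110,0,0,0,1,0,0],[110,0,0,0,1,0,0],[110,0,0,0,1,0,0],[110,0,0,0,1,0,0],[110,0,0,0,1,0,0],[110,0,0,0,1,0,0],[110,0,0,0,1,0,0],[110,0,0,0,1,0,0],[110,0,0,0,1,0,0],[110,0,0,0,1,0,0],[110,0,0,0,1,0,0],[110,0,0,0,1,0,0],[110,0,0,0,1,0,0],[110,0,0,0,1,0,0]]
  ]
}}

```text
t: 3.43
tcp_pos: [0.5067, -0.1193, 0.2186]
orientation: [0.658, 0.237, 0.671, -0.247]
wrist_force: [-0.6, 0.2, 0.4]
grip_width: 0.0484
```

{"fn": "move_arm", "kwargs": {
  "deltas": [
    [[110,0,0,0,1,0,0],[110,0,0,0,1,0,0],[110,0,0,0,1,0,0],[110,0,0,0,1,0,0],[110,0,0,0,1,0,0],[110,0,0,0,1,0,0],[110,0,0,0,1,0,0],[110,0,0,0,1,0,0],[110,0,0,0,1,0,0],[110,0,0,0,1,0,0]]
  ]
}}

```text
t: 4.27
tcp_pos: [0.5038, -0.1174, 0.216]
orientation: [-0.483, -0.503, -0.494, 0.519]
wrist_force: [-0.4, 0.6, -0.4]
grip_width: 0.0486
```

```bash
cat >> h.py <<'E'
AX=np.array([.5177,.0018]); W=np.array([.511,-.0838])
def go(x,y,z,jaw):
    "what is left to go, in tool axes and move units, keeping the tool upright (turn given as one rotvec)"
    s,m=st(); print('j',np.round(s['joint_pos'],2))
    a=np.radians(jaw); zt=np.array([np.cos(a),np.sin(a),0]); xt=np.array([0,0,-1.]); T=np.stack([xt,np.cross(zt,xt),zt],1)
    print('jaw now',np.degrees(np.arctan2(m[1,2],m[0,2])),'shift units',np.round(m.T@(np.array([x,y,z])-s['tcp_pos'])/.04,3),'turn units',np.round(np.degrees(R.from_matrix(m.T@T).as_rotvec())/5,3))
E
python3 -c "
from h import *
go(*W,.10,-94.4)"
```

```text
t 4.2667 p [ 0.5038 -0.1174  0.216 ] w 0.048582892384079986 F [-0.4  0.6 -0.4]
[[-0.027  0.999 -0.044]
 [-0.005 -0.044 -0.999]
 [-1.    -0.027  0.006]]
j [-0.71  0.39  1.05  1.97 -0.39  1.02 -1.1 ]
jaw now -92.52239501176663 shift units [ 2.891  0.221 -0.865] turn units [0.375 0.073 0.309]
```

{"fn": "move_arm", "kwargs": {
  "deltas": [
    [[110,0.6,0.07,-0.29,0.13,0.02,0.1],[110,0.6,0.07,-0.29,0.13,0.02,0.1],[110,0.6,0.07,-0.28,0.12,0.03,0.1],[110,0.6,0,0,0,0,0],[110,0.4,0,0,0,0,0],[110,0,0,0,0,0,0],[110,0,0,0,0,0,0]]
  ]
}}

```text
t: 4.85
tcp_pos: [0.5135, -0.0817, 0.0988]
orientation: [-0.479, -0.52, -0.479, 0.521]
wrist_force: [0.7, -0.2, 0.3]
grip_width: 0.0487
```

```bash
python3 -c "
from h import *
go(*W,.037,-94.4)
shot('top','w1.png',(225,160,320,245),6)
shot('scene','w1s.png',(220,160,380,280),5)"
```

```text
t 4.85 p [ 0.5135 -0.0817  0.0988] w 0.048675416298721415 F [ 0.7 -0.2  0.3]
[[ 0.     0.997 -0.083]
 [-0.001 -0.083 -0.997]
 [-1.     0.     0.001]]
j [-0.62  0.55  0.87  2.08 -0.6   0.78 -1.03]
jaw now -94.77752384220327 shift units [ 1.546 -0.059  0.056] turn units [-0.076  0.009 -0.001]
```

View pics/w1s.png

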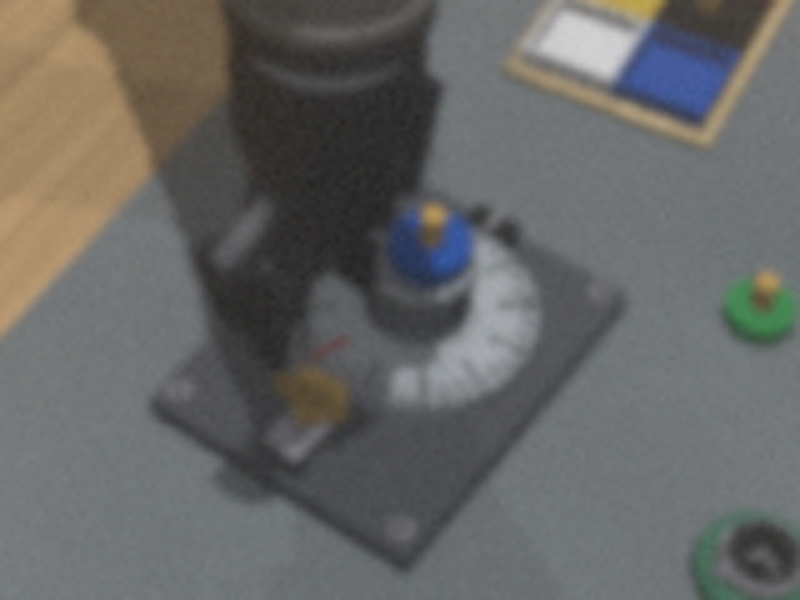

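Scene close-up: the fingers straddle the wing (crop (315,395)), clear of the hub and blue die. Descending and gripping.

{"fn": "move_arm", "kwargs": {
  "deltas": [
    [[110,0.5,-0.03,0.03,-0.08,0,0],[110,0.5,-0.03,0.03,0,0,0],[110,0.4,0,0,0,0,0],[110,0.1,0,0,0,0,0],[110,0,0,0,0,0,0]]
  ]
}}

```text
t: 5.37
tcp_pos: [0.5179, -0.0853, 0.0446]
orientation: [0.484, 0.522, 0.477, -0.515]
wrist_force: [-0.3, -0.4, -0.2]
grip_width: 0.0483
```

```bash
python3 -c "
from h import *
go(*W,.037,-94.4)"
```

```text
t 5.3667 p [ 0.5179 -0.0853  0.0446] w 0.04828739055149488 F [-0.3 -0.4 -0.2]
[[ 0.015  0.997 -0.076]
 [-0.001 -0.076 -0.997]
 [-1.     0.015 -0.001]]
j [-0.53  0.63  0.76  2.1  -0.71  0.67 -0.94]
jaw now -94.35340841153682 shift units [ 0.186 -0.178 -0.024] turn units [ 0.009 -0.007 -0.174]
```

{"fn": "move_arm", "kwargs": {
  "deltas": [
    [[110,0.16,-0.18,-0.02,0,0,-0.17],[110,0,0,0,0,0,0],[200,0,0,0,0,0,0],[255,0,0,0,0,0,0],[255,0,0,0,0,0,0],[255,0,0,0,0,0,0],[255,0,0,0,0,0,0],[255,0,0,0,0,0,0]]
  ]
}}

```text
t: 6.03
tcp_pos: [0.5134, -0.082, 0.0419]
orientation: [0.482, 0.52, 0.481, -0.516]
wrist_force: [-0.3, 0.4, -3.2]
grip_width: 0.0064
```

```bash
python3 -c "
from h import *
go(*W,.037,-94.4)"
```

```text
t 6.0333 p [ 0.5134 -0.082   0.0419] w 0.006384414816801842 F [-0.3  0.4 -3.2]
[[ 0.005  0.997 -0.074]
 [ 0.003 -0.074 -0.997]
 [-1.     0.005 -0.004]]
j [-0.53  0.63  0.75  2.11 -0.71  0.67 -0.94]
jaw now -94.21709013977227 shift units [ 0.121 -0.057  0.051] turn units [ 0.036 -0.04  -0.057]
```

{"fn": "move_arm", "kwargs": {
  "deltas": [
    [[255,0,-0.03,0.02,-0.6,0,0],[255,0,-0.03,0.02,-0.6,0,0],[255,0,0,0,-0.6,0,0],[255,0,0,0,-0.6,0,0],[255,0,0,0,-0.6,0,0],[255,0,0,0,-0.6,0,0],[255,0,0,0,-0.6,0,0],[255,0,0,0,-0.6,0,0],[255,0,0,0,-0.6,0,0],[255,0,0,0,-0.6,0,0]]
  ]
}}

```text
t: 6.87
tcp_pos: [0.5132, -0.0805, 0.0419]
orientation: [0.605, 0.371, 0.602, -0.365]
wrist_force: [0.3, 0.5, -2.0]
grip_width: 0.0064
```

```bash
python3 -c "
from h import *
go(*W,.040,-22)"
```

```text
t 6.8667 p [ 0.5132 -0.0805  0.0419] w 0.006418108566034973 F [ 0.3  0.5 -2. ]
[[ 0.008  0.889  0.458]
 [ 0.005  0.458 -0.889]
 [-1.     0.009 -0.001]]
j [-0.43  0.57  0.61  2.1  -0.57  0.62 -0.52]
jaw now -62.76237403922049 shift units [ 0.046 -0.086  0.048] turn units [-8.152  0.027 -0.102]
```

{"fn": "move_arm", "kwargs": {
  "deltas": [
    [[255,0,0,0,-0.6,0,0],[255,0,0,0,-0.6,0,0],[255,0,0,0,-0.6,0,0],[255,0,0,0,-0.6,0,0],[255,0,0,0,-0.6,0,0],[255,0,0,0,-0.6,0,0],[255,0,0,0,-0.6,0,0],[255,0,0,0,-0.6,0,0],[255,0,0,0,-0.6,0,0],[255,0,0,0,-0.6,0,0],[255,0,0,0,-0.6,0,0],[255,0,0,0,-0.6,0,0],[255,0,0,0,-0.4,0,0]]
  ]
}}

```text
t: 7.95
tcp_pos: [0.5118, -0.0792, 0.0418]
orientation: [0.694, 0.143, 0.692, -0.137]
wrist_force: [0.2, 1.9, -2.3]
grip_width: 0.0067
```

```bash
python3 -c "
from h import *
go(*W,.040,-22)"
```

```text
t 7.95 p [ 0.5118 -0.0792  0.0418] w 0.006723256436346023 F [ 0.2  1.9 -2.3]
[[ 0.004  0.389  0.921]
 [ 0.007  0.921 -0.389]
 [-1.     0.008  0.001]]
j [-0.3   0.53  0.42  2.1  -0.4   0.59  0.01]
jaw now -22.880824272874964 shift units [ 0.045 -0.114  0.026] turn units [-0.176  0.016 -0.096]
```

{"fn": "move_arm", "kwargs": {
  "deltas": [
    [[110,0,0,0,0,0,0],[110,0,0,0,0,0,0],[110,0,0,0,0,0,0],[110,0,0,0,0,0,0],[110,-0.5,0,0,0,0,0],[110,-0.7,0,0,0,0,0],[110,-0.8,0,0,0,0,0],[110,-0.8,0,0,0,0,0],[40,-0.2,0,0,-1,0,0],[40,0,0,0,-1,0,0],[40,0,0,0,-1,0,0],[40,0,0,0,-1,0,0],[40,0,0,0,-1,0,0],[40,0,0,0,-1,0,0],[40,0,0,0,-1,0,0],[40,0,0,0,-1,0,0],[40,0,0,0,-1,0,0],[40,0,0,0,-1,0,0],[40,0,0,0,-1,0,0],[40,0,0,0,-1,0,0]]
  ]
}}

```text
t: 9.62
tcp_pos: [0.5112, -0.0848, 0.1701]
orientation: [0.67, -0.234, 0.664, 0.235]
wrist_force: [-0.4, -0.1, 0.3]
grip_width: 0.0721
```

```bash
python3 -c "
from h import *
go(*AX,.15,40)
shot('scene','w2s.png',(240,180,340,260),6)"
```

```text
t 9.6167 p [ 0.5112 -0.0848  0.1701] w 0.07214719798389667 F [-0.4 -0.1  0.3]
[[ 0.008 -0.626  0.78 ]
 [ 0.004  0.78   0.626]
 [-1.    -0.002  0.008]]
j [-0.23  0.3   0.33  2.01 -0.13  0.85  0.85]
jaw now 38.768984298344954 shift units [0.513 1.587 1.479] turn units [-0.246  0.095  0.025]
```

View pics/w2s.png

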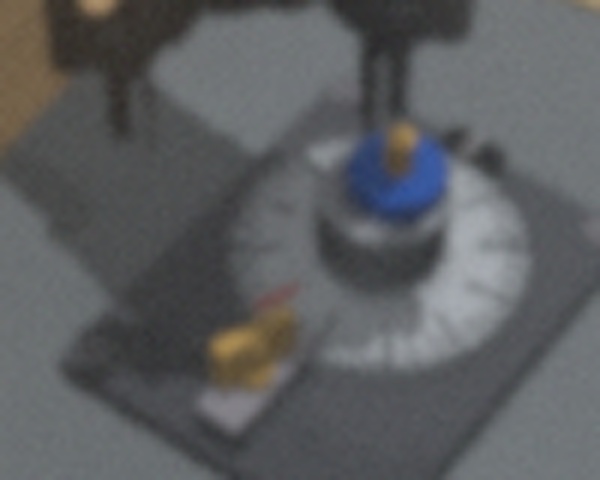

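The wing (crop (250,345)) now lies nearly along the base's y, so it is slack. Next the hub.

{"fn": "move_arm", "kwargs": {
  "deltas": [
    [[40,0.13,0.4,0.37,-0.25,0.1,0],[40,0.13,0.4,0.37,0,0,0],[40,0.13,0.4,0.37,0,0,0],[40,0.13,0.38,0.36,0,0,0],[40,0,0,0,0,0,0],[40,0,0,0,0,0,0]]
  ]
}}

```text
t: 10.17
tcp_pos: [0.5166, 0.0015, 0.1492]
orientation: [0.667, -0.239, 0.666, 0.236]
wrist_force: [-0.5, 0.0, 0.1]
grip_width: 0.0722
```

```bash
python3 -c "
from h import *
go(*AX,.03,40)"
```

```text
t 10.1667 p [0.5166 0.0015 0.1492] w 0.07216194148307586 F [-0.5  0.   0.1]
[[ 0.003 -0.632  0.775]
 [-0.004  0.775  0.632]
 [-1.    -0.005  0.   ]]
j [-0.36  0.32  0.29  2.03 -0.12  0.8   0.68]
jaw now 39.18823461129182 shift units [2.98e+00 1.00e-03 2.50e-02] turn units [-0.162  0.001  0.053]
```

{"fn": "move_arm", "kwargs": {
  "deltas": [
    [[40,0.5,0,0.03,0,0,0],[40,0.5,0,0,0,0,0],[40,0.5,0,0,0,0,0],[40,0.4,0,0,0,0,0],[40,0,0,0,0,0,0]]
  ]
}}

```text
t: 10.58
tcp_pos: [0.5204, -0.0009, 0.073]
orientation: [0.67, -0.236, 0.665, 0.231]
wrist_force: [-0.7, -0.1, 0.5]
grip_width: 0.0721
```

```bash
python3 -c "
from h import *
go(*AX,.03,40)"
```

```text
t 10.5833 p [ 0.5204 -0.0009  0.073 ] w 0.07213701956722778 F [-0.7 -0.1  0.5]
[[ 0.009 -0.623  0.782]
 [-0.004  0.782  0.623]
 [-1.    -0.009  0.005]]
j [-0.33  0.45  0.25  2.07 -0.18  0.63  0.72]
jaw now 38.556801774863885 shift units [ 1.074  0.105 -0.015] turn units [-0.289  0.052  0.106]
```

{"fn": "move_arm", "kwargs": {
  "deltas": [
    [[40,0.3,0.11,-0.02,0,0.05,0.1],[40,0.35,0,0,0,0,0],[40,0.35,0.03,0,0,0,0],[40,0,0.03,0,0,0,0],[40,0,0,0,0,0,0]]
  ]
}}

```text
t: 11.0
tcp_pos: [0.5168, 0.0013, 0.0331]
orientation: [0.669, -0.231, 0.668, 0.23]
wrist_force: [0.7, -0.4, 0.8]
grip_width: 0.0722
```

```bash
python3 -c "
from h import *
go(*AX,.03,40)"
```

```text
t 11.0 p [0.5168 0.0013 0.0331] w 0.0722358509197327 F [ 0.7 -0.4  0.8]
[[ 0.002 -0.617  0.787]
 [-0.     0.787  0.617]
 [-1.    -0.001  0.001]]
j [-0.3   0.52  0.23  2.09 -0.21  0.55  0.74]
jaw now 38.07143240198024 shift units [ 0.078 -0.004  0.025] turn units [-0.386  0.016  0.017]
```

{"fn": "move_arm", "kwargs": {
  "deltas": [
    [[150,0.04,0,0.02,0,0,0],[255,0,0,0,0,0,0],[255,0,0,0,0,0,0],[255,0,0,0,0,0,0],[255,0,0,0,0,0,0],[255,0,0,0,0,0,0]]
  ]
}}

```text
t: 11.5
tcp_pos: [0.5189, 0.0022, 0.0332]
orientation: [0.67, -0.231, 0.667, 0.23]
wrist_force: [2.9, 0.1, -7.7]
grip_width: 0.0503
```

```bash
python3 -c "
from h import *
go(*AX,.03,40)"
```

```text
t 11.5 p [0.5189 0.0022 0.0332] w 0.050294672067734796 F [ 2.9  0.1 -7.7]
[[ 0.005 -0.616  0.788]
 [ 0.     0.788  0.616]
 [-1.    -0.003  0.004]]
j [-0.3   0.52  0.23  2.09 -0.21  0.55  0.74]
jaw now 38.02549458241509 shift units [ 0.081  0.012 -0.03 ] turn units [-0.395  0.05   0.036]
```

{"fn": "move_arm", "kwargs": {
  "deltas": [
    [[255,0,0,0,0.7,0,0],[255,0,0,0,0.7,0,0],[255,0,0,0,0.7,0,0],[255,0,0,0,0.7,0,0],[255,0,0,0,0.7,0,0],[255,0,0,0,0.7,0,0],[255,0,0,0,0.7,0,0],[255,0,0,0,0.7,0,0],[255,0,0,0,0.7,0,0],[255,0,0,0,0.7,0,0],[255,0,0,0,0.7,0,0],[255,0,0,0,0.7,0,0]]
  ]
}}

```text
t: 12.5
tcp_pos: [0.5172, 0.0017, 0.0332]
orientation: [0.707, 0.034, 0.705, -0.035]
wrist_force: [1.3, -1.2, -7.2]
grip_width: 0.0502
```

```bash
python3 -c "
from h import *
go(*AX,.033,-90.5)"
```

```text
t 12.5 p [0.5172 0.0017 0.0332] w 0.050212854487247605 F [ 1.3 -1.2 -7.2]
[[ 0.003  0.098  0.995]
 [-0.001  0.995 -0.098]
 [-1.    -0.     0.003]]
j [-0.46  0.55  0.43  2.1  -0.41  0.57  0.16]
jaw now -5.6103706217927005 shift units [0.006 0.004 0.013] turn units [16.978  0.033 -0.026]
```

{"fn": "move_arm", "kwargs": {
  "deltas": [
    [[255,0,0,0,0.8,0,0],[255,0,0,0,0.8,0,0],[255,0,0,0,0.8,0,0],[255,0,0,0,0.8,0,0],[255,0,0,0,0.8,0,0],[255,0,0,0,0.8,0,0],[255,0,0,0,0.8,0,0],[255,0,0,0,0.8,0,0],[255,0,0,0,0.8,0,0],[255,0,0,0,0.8,0,0],[255,0,0,0,0.8,0,0],[255,0,0,0,0.8,0,0],[255,0,0,0,0.8,0,0],[255,0,0,0,0.8,0,0],[255,0,0,0,0.8,0,0],[255,0,0,0,0.8,0,0],[255,0,0,0,0.8,0,0],[255,0,0,0,0.8,0,0],[255,0,0,0,0.8,0,0],[255,0,0,0,0.4,0,0]]
  ]
}}

```text
t: 14.17
tcp_pos: [0.515, 0.0039, 0.0332]
orientation: [0.515, 0.486, 0.513, -0.485]
wrist_force: [0.8, -1.2, -8.2]
grip_width: 0.0503
```

```bash
python3 -c "
from h import *
go(*AX,.033,-90.5)"
```

```text
t 14.1667 p [0.515  0.0039 0.0332] w 0.05027773313170867 F [ 0.8 -1.2 -8.2]
[[ 0.002  0.998  0.058]
 [-0.002  0.058 -0.998]
 [-1.     0.002  0.002]]
j [-0.73  0.66  0.8   2.12 -0.78  0.68 -0.91]
jaw now -86.68955200457516 shift units [0.006 0.065 0.056] turn units [ 0.762  0.018 -0.026]
```

{"fn": "move_arm", "kwargs": {
  "deltas": [
    [[255,0,0,0,0.35,0,0],[255,0,0,0,0.3,0,0],[255,0,0,0,0,0,0]]
  ]
}}

```text
t: 14.42
tcp_pos: [0.515, 0.004, 0.0332]
orientation: [0.501, 0.5, 0.498, -0.5]
wrist_force: [1.3, -0.4, -7.7]
grip_width: 0.0502
```

```bash
python3 -c "
from h import *
go(*AX,.033,-90.5)"
```

```text
t 14.4167 p [0.515  0.004  0.0332] w 0.05024413694584432 F [ 1.3 -0.4 -7.7]
[[ 0.002  1.    -0.002]
 [-0.002 -0.002 -1.   ]
 [-1.     0.002  0.002]]
j [-0.75  0.67  0.82  2.12 -0.79  0.68 -0.96]
jaw now -90.105134557325 shift units [0.006 0.068 0.055] turn units [ 0.079  0.025 -0.026]
```

{"fn": "move_arm", "kwargs": {
  "deltas": [
    [[60,0,0,0,0,0,0],[60,0,0,0,0,0,0],[60,0,0,0,0,0,0],[60,0,0,0,0,0,0],[60,-0.3,0,0,0,0,0],[60,-0.5,0,0,0,0,0],[60,-0.6,0,0,0,0,0],[60,-0.6,0,0,0,0,0],[60,-0.6,0,0,0,0,0],[110,-0.5,0,0.8,0,0,0],[110,0,0,1,0,0,0],[110,0,0,1,0,0,0],[110,0,0,0,0,0,0]]
  ]
}}

```text
t: 15.5
tcp_pos: [0.5181, -0.1085, 0.1668]
orientation: [0.503, 0.5, 0.502, -0.495]
wrist_force: [-1.0, -1.0, -0.7]
grip_width: 0.0486
```

```bash
python3 -c "
from h import *
go(*W,.16,-22.5)
shot('top','w3.png',(225,160,320,235),8)"
```

```text
t 15.5 p [ 0.5181 -0.1085  0.1668] w 0.048586762783598504 F [-1.  -1.  -0.7]
[[ 0.008  1.     0.01 ]
 [ 0.004  0.01  -1.   ]
 [-1.     0.008 -0.004]]
j [-0.69  0.5   1.04  2.02 -0.55  0.93 -0.92]
jaw now -89.42681625348021 shift units [ 0.17  -0.172 -0.619] turn units [-13.385   0.014  -0.105]
```

View pics/w3.png

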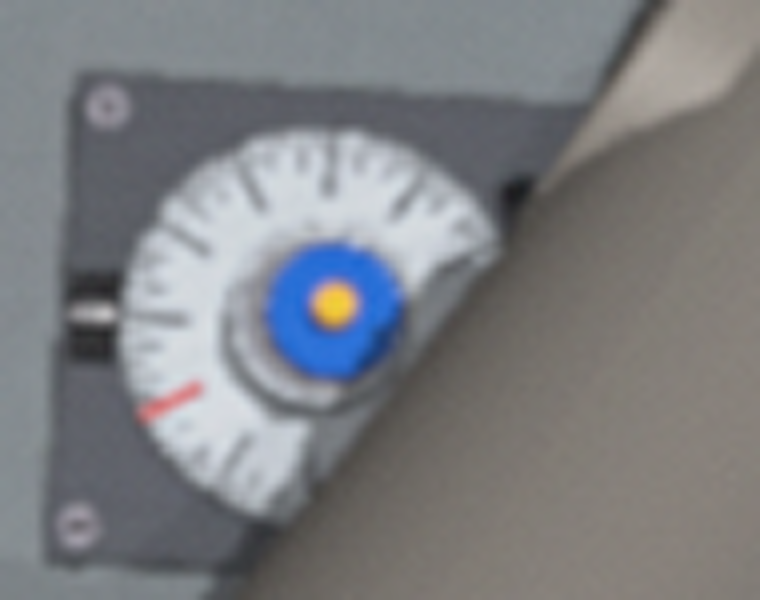

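The 30° line (crop (125–185,316)) sits almost at the index line (118,314), with the red zero at (140,412) to (200,387). Computing the exact reading.

```bash
cat >> h.py <<'E'
def reading():
    ims=np.mean([arm.camera('top').astype(float) for _ in range(4)],0).astype(np.uint8)
    m=mask(ims,'red',70,60); m[:190]=0;m[235:]=0;m[:,:236]=0;m[:,300:]=0
    ys,xs=np.nonzero(m); P=np.array([ray('top',p,.026)[:2] for p in zip(xs,ys)])
    g=ims.max(2).astype(float)[192:206,228:240]; 
    for C in([.5180,.0017],[.5173,.0019]):
        d=P.mean(0)-C; print('n',len(P),'red c',P.mean(0),np.linalg.norm(d),'reading by base y 85.6:',np.degrees(np.arctan2(d[1],d[0]))-85.6)
    o=np.linalg.svd(P-P.mean(0))[2][0]; print('line dir reading',(np.degrees(np.arctan2(o[1],o[0]))-85.6)%180)
    return ims
E
python3 -c "
from h import *
reading()"
```

```text
n 11 red c [0.49576096 0.04743743] 0.05085752326623093 reading by base y 85.6: 30.33054482618516
n 11 red c [0.49576096 0.04743743] 0.05037447805856448 reading by base y 85.6: 29.71398289746267
line dir reading 34.08055481733133
```

{"fn": "move_arm", "kwargs": {
  "deltas": [
    [[110,0.1,-0.1,-0.3,-1,0,0],[110,0.07,-0.07,-0.3,-1,0,0],[110,0,0,0,-1,0,0],[110,0,0,0,-1,0,0],[110,0,0,0,-1,0,0],[110,0,0,0,-1,0,0],[110,0,0,0,-1,0,0],[110,0,0,0,-1,0,0],[110,0,0,0,-1,0,0],[110,0,0,0,-1,0,0],[110,0,0,0,-1,0,0],[110,0,0,0,-1,0,0],[110,0,0,0,-1,0,0],[110,0,0,0,0,0,0]]
  ]
}}

```text
t: 16.92
tcp_pos: [0.5077, -0.047, 0.1518]
orientation: [0.694, 0.114, 0.703, -0.108]
wrist_force: [-0.5, 0.5, 0.3]
grip_width: 0.0486
```

```bash
python3 -c "
from h import *
go(.512,-.082,.08,-22.5)"
```

```text
t 16.9167 p [ 0.5077 -0.047   0.1518] w 0.04858061212949101 F [-0.5  0.5  0.3]
[[-0.011  0.31   0.951]
 [ 0.011  0.951 -0.31 ]
 [-1.     0.007 -0.014]]
j [-0.58  0.37  0.7   2.05 -0.33  0.84 -0.01]
jaw now -18.033711506711978 shift units [ 1.784 -0.811  0.399] turn units [ 0.893 -0.164 -0.072]
```

{"fn": "move_arm", "kwargs": {
  "deltas": [
    [[110,0,-0.4,0.2,0.4,-0.1,-0.07],[110,0.2,-0.4,0.2,0.4,0,0],[110,0.5,0,0,0,0,0],[110,0.5,0,0,0,0,0],[110,0.4,0,0,0,0,0],[110,0,0,0,0,0,0]]
  ]
}}

```text
t: 17.42
tcp_pos: [0.5143, -0.0814, 0.0854]
orientation: [0.692, 0.14, 0.694, -0.14]
wrist_force: [-0.2, -0.1, 0.3]
grip_width: 0.0486
```

```bash
python3 -c "
from h import *
go(.512,-.082,.041,-22.5)"
```

```text
t 17.4167 p [ 0.5143 -0.0814  0.0854] w 0.04858318319895733 F [-0.2 -0.1  0.3]
[[-0.002  0.389  0.921]
 [-0.     0.921 -0.389]
 [-1.    -0.001 -0.002]]
j [-0.46  0.5   0.64  2.08 -0.45  0.71  0.07]
jaw now -22.871148070820947 shift units [ 1.11  -0.036 -0.045] turn units [-0.074 -0.018  0.008]
```

{"fn": "move_arm", "kwargs": {
  "deltas": [
    [[110,0.4,-0.03,-0.04,0,0,0],[110,0.4,0,-0.02,0,0,0],[110,0.3,0,-0.02,0,0,0],[110,0,0,0,0,0,0],[200,0,0,0,0,0,0],[255,0,0,0,0,0,0],[255,0,0,0,0,0,0],[255,0,0,0,0,0,0],[255,0,0,0,0,0,0],[255,0,0,0,0,0,0]]
  ]
}}

```text
t: 18.25
tcp_pos: [0.5109, -0.0812, 0.0427]
orientation: [0.692, 0.142, 0.693, -0.144]
wrist_force: [1.9, -2.0, -10.8]
grip_width: 0.0065
```

```bash
python3 -c "
from h import *
go(.512,-.082,.041,-94.4)"
```

```text
t 18.25 p [ 0.5109 -0.0812  0.0427] w 0.006534677873903485 F [  1.9  -2.  -10.8]
[[-0.003  0.397  0.918]
 [-0.002  0.918 -0.397]
 [-1.    -0.003 -0.002]]
j [-0.42  0.56  0.58  2.1  -0.52  0.62  0.12]
jaw now -23.386124249762588 shift units [ 0.043 -0.007  0.034] turn units [14.203  0.     0.044]
```

{"fn": "move_arm", "kwargs": {
  "deltas": [
    [[255,0,0,0,0.7,0,0],[255,0,0,0,0.7,0,0],[255,0,0,0,0.7,0,0],[255,0,0,0,0.7,0,0],[255,0,0,0,0.7,0,0],[255,0,0,0,0.7,0,0],[255,0,0,0,0.7,0,0],[255,0,0,0,0.7,0,0],[255,0,0,0,0.7,0,0],[255,0,0,0,0.7,0,0],[255,0,0,0,0.7,0,0],[255,0,0,0,0.7,0,0],[255,0,0,0,0.7,0,0],[255,0,0,0,0.7,0,0],[255,0,0,0,0.7,0,0],[255,0,0,0,0.7,0,0],[255,0,0,0,0.7,0,0],[255,0,0,0,0.7,0,0],[255,0,0,0,0.5,0,0]]
  ]
}}

```text
t: 19.83
tcp_pos: [0.5112, -0.0817, 0.0427]
orientation: [-0.493, -0.506, -0.49, 0.51]
wrist_force: [-0.3, -2.1, -8.1]
grip_width: 0.0066
```

```bash
python3 -c "
from h import *
go(.512,-.082,.041,-94.4); s=arm.observe(); print(s['moment'])"
```

```text
t 19.8333 p [ 0.5112 -0.0817  0.0427] w 0.0066040972428338856 F [-0.3 -2.1 -8.1]
[[-0.001  0.999 -0.033]
 [-0.007 -0.033 -0.999]
 [-1.    -0.001  0.007]]
j [-0.63  0.69  0.89  2.11 -0.82  0.73 -0.8 ]
jaw now -91.90401469443171 shift units [0.043 0.021 0.006] turn units [0.499 0.079 0.012]
[-0.27516512 -0.10841458  0.0359141 ]
```

Push a little past, to the stop.

{"fn": "move_arm", "kwargs": {
  "deltas": [
    [[255,0,0,0,0.4,0,0],[255,0,0,0,0.4,0,0],[255,0,0,0,0.4,0,0],[255,0,0,0,0,0,0]]
  ]
}}

```text
t: 20.17
tcp_pos: [0.5112, -0.0817, 0.0427]
orientation: [-0.466, -0.531, -0.462, 0.536]
wrist_force: [-0.5, -2.0, -6.7]
grip_width: 0.0067
```

```bash
python3 -c "
from h import *
go(.512,-.082,.041,-94.4); s=arm.observe(); print(s['moment'])"
```

```text
t 20.1667 p [ 0.5112 -0.0817  0.0427] w 0.006739935144545052 F [-0.5 -2.  -6.7]
[[-0.003  0.99  -0.138]
 [-0.009 -0.138 -0.99 ]
 [-1.    -0.001  0.009]]
j [-0.64  0.71  0.92  2.11 -0.84  0.75 -0.88]
jaw now -97.9300883518802 shift units [0.043 0.022 0.003] turn units [-0.706  0.108  0.018]
[-0.33633596  0.04162604  1.02612949]
```

{"fn": "move_arm", "kwargs": {
  "deltas": [
    [[110,0,0,0,0,0,0],[110,0,0,0,0,0,0],[110,0,0,0,0,0,0],[110,-0.5,0,0,0,0,0],[110,-0.7,0,0,0,0,0],[110,-0.8,0,0,0,0,0],[110,-0.5,0,0,0,0,0],[150,0,-0.2,0.8,-0.5,0,0],[150,0,-0.3,0.9,-0.5,0,0],[150,0,-0.4,0.9,-0.5,0,0],[150,0,-0.4,0.9,-0.5,0,0],[150,0,-0.4,0.9,-0.5,0,0],[150,0,0,0,0,0,0]]
  ]
}}

```text
t: 21.25
tcp_pos: [0.4414, -0.2585, 0.1545]
orientation: [0.53, 0.476, 0.519, -0.473]
wrist_force: [-0.3, -0.4, 0.8]
grip_width: 0.0353
```

```bash
cat >> h.py <<'E'
def dies():
    for n in('top','scene'):
        im=arm.camera(n)
        for c in('red','yellow','green','blue'):
            for a,p,bb in blobs(mask(im,c),25):
                z=.068 if c=='blue' else .012; q=ray(n,p,z)
                if .3<q[0]<.75 and -.48<q[1]<.18 and a<260: print(n,c,a,np.round(p,1),bb,np.round(q[:2],4))
E
python3 -c "
from h import *
go(.424,-.3315,.1,-75); dies(); reading()
shot('top','w4.png',(225,160,320,235),8)"
```

```text
t 21.25 p [ 0.4414 -0.2585  0.1545] w 0.03529858119405993 F [-0.3 -0.4  0.8]
[[ 0.014  0.995  0.1  ]
 [-0.007  0.101 -0.995]
 [-1.     0.013  0.008]]
j [-0.39  0.48  1.05  2.07 -0.55  0.87 -0.5 ]
jaw now -84.23579150720555 shift units [ 1.368 -0.633  1.76 ] turn units [-1.847  0.103 -0.146]
top red 73 [434.7 181.2] [430 175  12  12] [ 0.5611 -0.4177]
top yellow 30 [301.3 201.5] [300 195   4  13] [ 0.5152 -0.0874]
top green 129 [221.8 145.8] [215 139  14  14] [0.6546 0.105 ]
top blue 187 [266.2 198.6] [258 191  17  16] [ 0.5178 -0.0023]
top blue 184 [381.  213.9] [376 205  12  20] [ 0.4786 -0.2691]
scene red 134 [208.4 389.9] [201 381  15  16] [ 0.566  -0.4208]
scene yellow 137 [182.3 313.3] [175 306  15  14] [ 0.426  -0.3315]
scene green 55 [371.2 222.5] [366 217  12  10] [0.657  0.1019]
scene blue 184 [354.7 175. ] [345 168  21  15] [0.5681 0.1756]
scene blue 122 [302.9 211.4] [296 205  15  13] [ 0.5181 -0.0013]
scene blue 244 [218.  305.6] [208 297  22  19] [ 0.4999 -0.2986]
n 9 red c [0.49511311 0.04812234] 0.05175754826594469 reading by base y 85.6: 30.643966327078147
n 9 red c [0.49511311 0.04812234] 0.051271465933950586 reading by base y 85.6: 30.041171367424
line dir reading 32.15999994542739
```

View pics/w4.png

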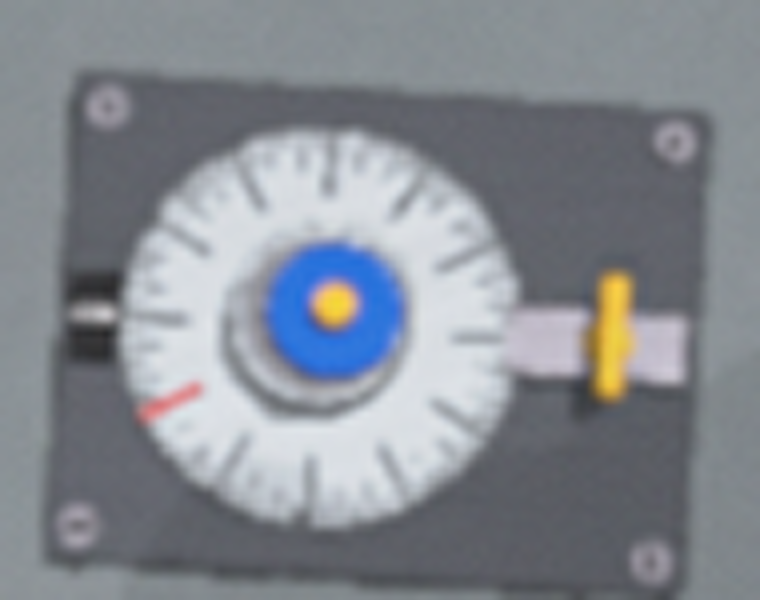

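The wing is back across (crop (612,337)), so the clamp is tight, and the table reads 30 within about half a degree. Next, the yellow die.

{"fn": "move_arm", "kwargs": {
  "deltas": [
    [[150,0.2,-0.2,0.5,-0.5,0,-0.1],[150,0.3,-0.2,0.5,-0.5,0,0],[150,0.4,-0.2,0.5,-0.5,0,0],[150,0.4,-0.03,0.26,-0.3,0,0],[150,0,0,0,0,0,0],[150,0,0,0,0,0,0]]
  ]
}}

```text
t: 22.1
tcp_pos: [0.4404, -0.3153, 0.0972]
orientation: [0.569, 0.42, 0.568, -0.421]
wrist_force: [0.6, 1.4, -0.1]
grip_width: 0.0349
```

```bash
python3 -c "
from h import *
print(ray('top',(403.2,237.7),.03),ray('scene',(181.1,309.4),.028))
go(.4238,-.331,.016,-75)"
```

```text
[ 0.42301209 -0.33007458  0.03      ] [ 0.42585518 -0.33103387  0.028     ]
t 22.1 p [ 0.4404 -0.3153  0.0972] w 0.03493121617355974 F [ 0.6  1.4 -0.1]
[[ 0.001  0.956  0.293]
 [-0.002  0.293 -0.956]
 [-1.     0.     0.002]]
j [-0.14  0.58  0.86  2.03 -0.62  0.8  -0.18]
jaw now -72.93331153070692 shift units [ 2.031 -0.512  0.25 ] turn units [ 0.413  0.021 -0.001]
```

{"fn": "move_arm", "kwargs": {
  "deltas": [
    [[150,0,-0.26,0.13,0.2,0,0],[150,0,-0.25,0.12,0.2,0,0],[150,0.4,0,0,0,0,0],[150,0.5,0,0,0,0,0],[150,0.4,0,0,0,0,0],[150,0,0,0,0,0,0]]
  ]
}}

```text
t: 22.6
tcp_pos: [0.4241, -0.3304, 0.0481]
orientation: [0.563, 0.431, 0.558, -0.431]
wrist_force: [-1.0, 1.1, 1.2]
grip_width: 0.0353
```

```bash
python3 -c "
from h import *
go(.4238,-.331,.016,-75)"
```

```text
t 22.6 p [ 0.4241 -0.3304  0.0481] w 0.03528235718158764 F [-1.   1.1  1.2]
[[ 0.005  0.967  0.256]
 [-0.004  0.256 -0.967]
 [-1.     0.004  0.006]]
j [-0.04  0.65  0.78  2.07 -0.71  0.71 -0.11]
jaw now -75.15156622437556 shift units [ 0.802 -0.015  0.008] turn units [-0.03   0.065 -0.048]
```

{"fn": "move_arm", "kwargs": {
  "deltas": [
    [[150,0.3,0,0,0,0,0],[150,0.3,0,0,0,0,0],[150,0.18,-0.03,0,0,0,0],[150,0,0,0,0,0,0],[255,0,0,0,0,0,0],[255,0,0,0,0,0,0],[255,0,0,0,0,0,0],[255,0,0,0,0,0,0]]
  ]
}}

```text
t: 23.27
tcp_pos: [0.4237, -0.3321, 0.0177]
orientation: [0.564, 0.432, 0.556, -0.432]
wrist_force: [0.2, 0.2, 0.2]
grip_width: 0.0091
```

```bash
python3 -c "
from h import *
go(.4238,-.331,.016,-75)"
```

```text
t 23.2667 p [ 0.4237 -0.3321  0.0177] w 0.009056663233418997 F [0.2 0.2 0.2]
[[ 0.009  0.967  0.254]
 [-0.007  0.254 -0.967]
 [-1.     0.007  0.009]]
j [ 0.01  0.69  0.72  2.07 -0.76  0.65 -0.06]
jaw now -75.27170759571953 shift units [ 0.042  0.01  -0.026] turn units [-0.054  0.099 -0.078]
```

{"fn": "move_arm", "kwargs": {
  "deltas": [
    [[255,-0.4,0,0,0,0,0],[255,-0.7,0,0,0,0,0],[255,-0.8,0,0,0,0,0],[255,-0.8,0,0,0,0,0],[255,0,0,0,0,0,0]]
  ]
}}

```text
t: 23.68
tcp_pos: [0.4216, -0.3313, 0.1294]
orientation: [0.562, 0.432, 0.557, -0.432]
wrist_force: [-0.4, -0.1, -0.7]
grip_width: 0.0087
```

```bash
python3 -c "
from h import *
go(.48,.25,.15,-75)
shot('top','cups.png',(105,168,200,238),8)"
```

```text
t 23.6833 p [ 0.4216 -0.3313  0.1294] w 0.008741366096166226 F [-0.4 -0.1 -0.7]
[[ 0.005  0.967  0.253]
 [-0.005  0.253 -0.967]
 [-1.     0.004  0.006]]
j [-0.15  0.53  0.93  2.03 -0.57  0.85 -0.21]
jaw now -75.3351195591778 shift units [ -0.584   5.095 -13.685] turn units [-0.067  0.074 -0.043]
```

View pics/cups.png

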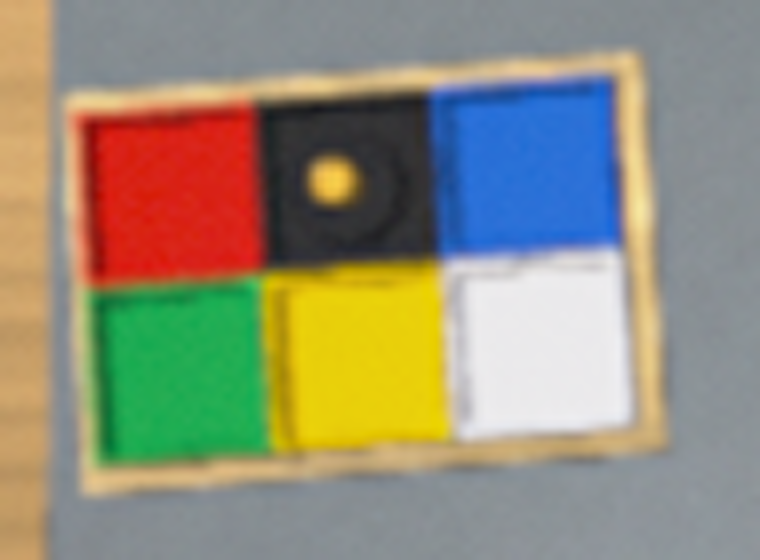

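```bash
cat > cups.py <<'E'
from h import *
c=lambda x,y:((x+.5)/8-.5+105,(y+.5)/8-.5+168)
P=np.array([ray('top',c(*p),.019)[:2] for p in((75,112),(613,76),(633,437),(93,466))])
u=(P[1]-P[0]+P[2]-P[3])/2; v=(P[3]-P[0]+P[2]-P[1])/2
print('size',np.linalg.norm(u),np.linalg.norm(v),'dir',np.degrees(np.arctan2(u[1],u[0])),np.degrees(np.arctan2(v[1],v[0])))
C=P.mean(0); a=np.arctan2(*u[::-1]); U=.054*np.array([np.cos(a),np.sin(a)]); V=np.array([U[1],-U[0]])
CUP={k:C+i*U+j*V for k,i,j in(('red',-1,-.5),('black',0,-.5),('blue',1,-.5),('green',-1,.5),('yellow',0,.5),('white',1,.5))}
E
python3 - <<'E'
from cups import *
for k in CUP: print(k,CUP[k].round(4),'floor px top',((proj('top',[*CUP[k],.009])[0]-[105,168])*8).round(),'scene',proj('scene',[*CUP[k],.009])[0].round(1))
print('black spigot',ray('top',c(333,181),.039)[:2])
im=np.load('scene0.npy'); cv2.imwrite('pics/cs.png',cv2.resize(im[130:195,315:390,::-1],None,fx=8,fy=8,interpolation=cv2.INTER_CUBIC))
E
```

```text
size 0.16122950681729206 0.10821632506112637 dir -87.24143835587036 -176.85767868655958
red [0.5434 0.3357] floor px top [176. 194.] scene [367.6 153.8]
black [0.546  0.2817] floor px top [355. 183.] scene [360.6 164.8]
blue [0.5486 0.2278] floor px top [533. 173.] scene [353.2 176.5]
green [0.4894 0.3331] floor px top [184. 371.] scene [350.4 147.6]
yellow [0.492  0.2791] floor px top [363. 360.] scene [343.  158.3]
white [0.4946 0.2252] floor px top [542. 349.] scene [335.2 169.6]
black spigot [0.54429512 0.28165485]
```

View pics/cs.png

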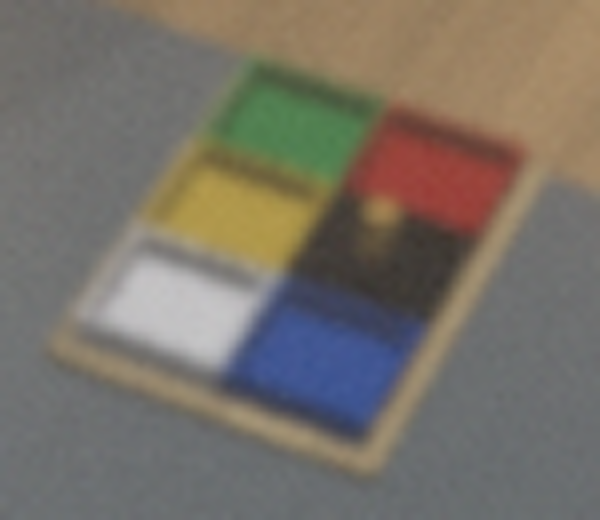

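Cup crops show the inner centre of the yellow cup at about (363,360) in the top crop, which comes out as (0.492, 0.280). The hub and wing contacts show the top camera reads y about 2 mm low, so I correct for that.

{"fn": "move_arm", "kwargs": {
  "deltas": [
    [[255,-0.1,0.2,-0.5,0,0,0],[255,-0.1,0.33,-0.84,0,0,0],[255,-0.1,0.33,-0.84,0,0,0],[255,-0.1,0.33,-0.84,0,0,0],[255,-0.1,0.33,-0.84,0,0,0],[255,-0.1,0.33,-0.84,0,0,0],[255,0,0.33,-0.84,0,0,0],[255,0,0.33,-0.84,0,0,0],[255,0,0.33,-0.84,0,0,0],[255,0,0.33,-0.84,0,0,0],[255,0,0.33,-0.84,0,0,0],[255,0,0.33,-0.84,0,0,0],[255,0,0.33,-0.84,0,0,0],[255,0,0.33,-0.84,0,0,0],[255,0,0.33,-0.84,0,0,0],[255,0,0.33,-0.84,0,0,0],[255,0,0.1,-0.5,0,0,0],[255,0,0,0,0,0,0]]
  ]
}}

```text
t: 25.23
tcp_pos: [0.4821, 0.2794, 0.1391]
orientation: [0.561, 0.429, 0.559, -0.434]
wrist_force: [-0.3, 0.2, -0.1]
grip_width: 0.009
```

```bash
python3 -c "
from h import *
go(.492,.281,.10,-75)"
```

```text
t 25.2333 p [0.4821 0.2794 0.1391] w 0.008957437573391527 F [-0.3  0.2 -0.1]
[[-0.003  0.967  0.254]
 [-0.007  0.254 -0.967]
 [-1.    -0.005  0.006]]
j [-1.38  0.61  1.03  1.97 -0.65  0.94 -1.33]
jaw now -75.27271559916113 shift units [0.977 0.255 0.017] turn units [-0.055  0.07   0.056]
```

{"fn": "move_arm", "kwargs": {
  "deltas": [
    [[255,0.4,0.13,0.01,0,0,0],[255,0.5,0.12,0.01,0,0,0],[255,0.5,0,0,0,0,0],[255,0.5,0,0,0,0,0],[255,0,0,0,0,0,0],[255,0,0,0,0,0,0]]
  ]
}}

```text
t: 25.73
tcp_pos: [0.4899, 0.2802, 0.0568]
orientation: [0.561, 0.426, 0.56, -0.435]
wrist_force: [-0.1, 1.2, 0.3]
grip_width: 0.0092
```

```bash
python3 -c "
from h import *
go(.492,.281,.028,-75); shot('top','y1.png',(105,168,200,238),8)"
```

```text
t 25.7333 p [0.4899 0.2802 0.0568] w 0.00919218706001423 F [-0.1  1.2  0.3]
[[-0.006  0.966  0.258]
 [-0.01   0.258 -0.966]
 [-1.    -0.009  0.008]]
j [-1.27  0.73  0.89  1.99 -0.77  0.82 -1.24]
jaw now -75.01858764572687 shift units [ 0.72   0.063 -0.012] turn units [-0.004  0.096  0.101]
```

{"fn": "move_arm", "kwargs": {
  "deltas": [
    [[255,0.3,0.06,0,0,0.1,0.1],[255,0.3,0,0,0,0,0],[255,0.1,0,0,0,0,0],[255,0,0,0,0,0,0],[255,0,0,0,0,0,0]]
  ]
}}

```text
t: 26.2
tcp_pos: [0.4939, 0.2804, 0.0315]
orientation: [0.561, 0.433, 0.56, -0.429]
wrist_force: [0.3, 1.0, 0.0]
grip_width: 0.0089
```

```bash
python3 -c "
from h import *
go(.492,.281,.028,-75)"
```

```text
t 26.2 p [0.4939 0.2804 0.0315] w 0.008922518171191267 F [0.3 1.  0. ]
[[ 0.003  0.966  0.257]
 [ 0.003  0.257 -0.966]
 [-1.     0.004 -0.002]]
j [-1.23  0.75  0.84  2.   -0.83  0.76 -1.2 ]
jaw now -75.10602435654391 shift units [ 0.087 -0.042 -0.026] turn units [-0.021 -0.023 -0.045]
```

{"fn": "move_arm", "kwargs": {
  "deltas": [
    [[255,0.09,-0.04,-0.02,0,0,0],[255,0,0,0,0,0,0],[170,0,0,0,0,0,0],[170,0,0,0,0,0,0],[170,0,0,0,0,0,0],[170,-0.4,0,0,0,0,0],[170,-0.6,0,0,0,0,0],[170,-0.7,0,0,0,0,0],[150,-0.7,0,0.5,0,0,0],[150,0,0,1,0,0,0],[150,0,0.2,1,0,0,0],[150,0,0.3,0.9,0,0,0],[150,0,0.3,0.9,0,0,0],[150,0,0.3,0.5,0,0,0],[150,0,0,0,0,0,0],[150,0,0,0,0,0,0]]
  ]
}}

```text
t: 27.53
tcp_pos: [0.5891, 0.1031, 0.1316]
orientation: [0.564, 0.432, 0.561, -0.425]
wrist_force: [-0.3, -0.3, -0.8]
grip_width: 0.0352
```

```bash
python3 -c "
from h import *
go(*AX,.12,-75); dies(); a=shot('top','y2.png',(105,168,200,238),5); b=shot('scene')
im=cv2.imread('pics/y2.png'); s=cv2.resize(b[130:195,315:390,::-1],None,fx=4,fy=5); s=cv2.copyMakeBorder(s,0,350-s.shape[0],0,0,0); cv2.imwrite('pics/y2.png',np.hstack([im,s]))"
```

```text
t 27.5333 p [0.5891 0.1031 0.1316] w 0.03520547892466068 F [-0.3 -0.3 -0.8]
[[ 0.009  0.964  0.266]
 [ 0.004  0.266 -0.964]
 [-1.     0.009 -0.002]]
j [-0.94  0.65  0.95  1.89 -0.66  0.94 -0.98]
jaw now -74.59785819684858 shift units [ 0.264 -2.397  1.967] turn units [ 0.08  -0.021 -0.108]
top red 64 [434.2 180.9] [430 175  12  12] [ 0.562  -0.4165]
top yellow 30 [301.2 201.9] [300 195   4  14] [ 0.5143 -0.0872]
top blue 187 [266.2 198.6] [258 191  17  16] [ 0.5178 -0.0023]
top blue 198 [381.1 214.7] [376 205  11  20] [ 0.4769 -0.2694]
scene red 134 [208.4 389.8] [201 381  15  16] [ 0.566  -0.4207]
scene green 53 [371.1 222.5] [366 217  12  10] [0.6567 0.1018]
scene blue 125 [303.  211.4] [296 205  15  13] [ 0.5184 -0.0013]
scene blue 241 [218.1 305.5] [208 297  22  19] [ 0.5001 -0.2984]
```

View pics/y2.png

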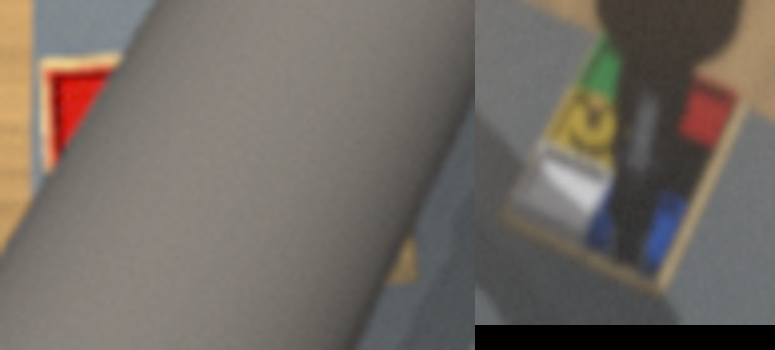

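Yellow die is seated in its cup (right crop, about (590,125)). Green die next.

{"fn": "move_arm", "kwargs": {
  "deltas": [
    [[150,0,0.5,0.12,0,0,0],[150,0.2,0.6,0.14,0,0,0],[150,0.4,0.5,0.12,0,0,0],[150,0.5,0,0,0,0,0],[150,0.5,0,0,0,0,0],[150,0,0,0,0,0,0],[150,0,0,0,0,0,0]]
  ]
}}

```text
t: 28.32
tcp_pos: [0.6518, 0.1243, 0.0639]
orientation: [0.566, 0.426, 0.569, -0.418]
wrist_force: [0.3, -0.6, 0.6]
grip_width: 0.0354
```

```bash
python3 -c "
from h import *
go(.6555,.1055,.017,-75)"
```

```text
t 28.3167 p [0.6518 0.1243 0.0639] w 0.03543430552584109 F [ 0.3 -0.6  0.6]
[[ 0.002  0.958  0.288]
 [ 0.011  0.288 -0.958]
 [-1.     0.006 -0.01 ]]
j [-0.82  0.81  0.83  1.75 -0.76  0.92 -0.94]
jaw now -73.28183100571609 shift units [ 1.167 -0.052  0.488] turn units [ 0.343 -0.117 -0.062]
```

{"fn": "move_arm", "kwargs": {
  "deltas": [
    [[150,0,-0.03,0.25,0.3,-0.1,-0.06],[150,0.2,-0.02,0.24,0,0,0],[150,0.3,0,0,0,0,0],[150,0.2,0,0,0,0,0],[150,0,0,0,0,0,0]]
  ]
}}

```text
t: 28.73
tcp_pos: [0.6558, 0.1051, 0.037]
orientation: [0.562, 0.43, 0.561, -0.428]
wrist_force: [-1.0, -0.2, -0.4]
grip_width: 0.035
```

```bash
python3 -c "
from h import *
go(.6555,.1055,.017,-75); dies()"
```

```text
t 28.7333 p [0.6558 0.1051 0.037 ] w 0.03496748249188948 F [-1.  -0.2 -0.4]
[[ 0.003  0.965  0.262]
 [ 0.002  0.262 -0.965]
 [-1.     0.003 -0.001]]
j [-0.79  0.85  0.81  1.76 -0.78  0.89 -0.92]
jaw now -74.78224372706663 shift units [ 0.5   -0.006 -0.01 ] turn units [ 0.044 -0.01  -0.036]
top red 64 [434.2 180.7] [430 175  12  11] [ 0.5624 -0.4166]
top yellow 30 [301.3 201.7] [300 195   4  14] [ 0.5147 -0.0874]
top green 77 [222.9 148.3] [216 143  13  10] [0.6483 0.1024]
top blue 188 [266.2 198.6] [258 191  17  16] [ 0.5178 -0.0023]
top blue 198 [381.1 214.7] [376 205  11  20] [ 0.4769 -0.2694]
scene red 134 [208.4 389.8] [201 381  15  16] [ 0.5659 -0.4206]
scene blue 123 [303.  211.3] [296 205  16  12] [ 0.5183 -0.0008]
scene blue 241 [218.1 305.6] [208 297  22  19] [ 0.5001 -0.2985]
```

{"fn": "move_arm", "kwargs": {
  "deltas": [
    [[150,0.25,0,0,0,0,0],[150,0.22,0,0,0,0,0],[150,0,0,0,0,0,0],[255,0,0,0,0,0,0],[255,0,0,0,0,0,0],[255,0,0,0,0,0,0],[255,0,0,0,0,0,0],[255,0,0,0,0,0,0]]
  ]
}}

```text
t: 29.5
tcp_pos: [0.6573, 0.1061, 0.0184]
orientation: [0.563, 0.431, 0.561, -0.427]
wrist_force: [-0.8, 0.0, -1.6]
grip_width: 0.009
```

```bash
python3 -c "
from h import *
go(.6555,.1055,.017,-75)"
```

```text
t 29.5 p [0.6573 0.1061 0.0184] w 0.009018898886555772 F [-0.8  0.  -1.6]
[[ 0.006  0.965  0.263]
 [ 0.003  0.263 -0.965]
 [-1.     0.006 -0.001]]
j [-0.77  0.87  0.79  1.76 -0.8   0.86 -0.91]
jaw now -74.72982482291967 shift units [ 0.034 -0.048  0.003] turn units [ 0.054 -0.015 -0.07 ]
```

{"fn": "move_arm", "kwargs": {
  "deltas": [
    [[255,-0.4,0,0,0,0,0],[255,-0.7,0,0,0,0,0],[255,-0.7,0,0,0,0,0],[255,-0.4,-0.15,-0.4,0,0,0],[255,0,-0.31,-0.8,0,0,0],[255,0,-0.31,-0.8,0,0,0],[255,0,-0.31,-0.8,0,0,0],[255,0,-0.31,-0.8,0,0,0],[255,0,-0.31,-0.8,0,0,0],[255,0,-0.31,-0.8,0,0,0],[255,0,-0.31,-0.8,0,0,0],[255,0,-0.15,-0.4,0,0,0],[255,0,0,0,0,0,0],[255,0,0,0,0,0,0]]
  ]
}}

```text
t: 30.67
tcp_pos: [0.4921, 0.3344, 0.1265]
orientation: [0.563, 0.438, 0.558, -0.425]
wrist_force: [0.8, -0.9, 0.0]
grip_width: 0.0086
```

```bash
python3 -c "
from h import *
go(.4894,.335,.1,-75)"
```

```text
t 30.6667 p [0.4921 0.3344 0.1265] w 0.00857831004922817 F [ 0.8 -0.9  0. ]
[[ 0.017  0.967  0.256]
 [ 0.011  0.256 -0.967]
 [-1.     0.019 -0.006]]
j [-1.39  0.67  0.98  1.91 -0.7   0.93 -1.38]
jaw now -75.17599416155406 shift units [ 0.662 -0.074 -0.028] turn units [-0.036 -0.067 -0.215]
```

{"fn": "move_arm", "kwargs": {
  "deltas": [
    [[255,0.4,-0.04,0,0,-0.07,-0.2],[255,0.5,-0.04,0,0,0,0],[255,0.5,0,0,0,0,0],[255,0.4,0,0,0,0,0],[255,0.2,0,0,0,0,0],[255,0,0,0,0,0,0]]
  ]
}}

```text
t: 31.17
tcp_pos: [0.4957, 0.3272, 0.0457]
orientation: [0.559, 0.435, 0.557, -0.433]
wrist_force: [-0.8, -0.9, -0.4]
grip_width: 0.0087
```

```bash
python3 -c "
from h import *
go(.4894,.335,.028,-75)"
```

```text
t 31.1667 p [0.4957 0.3272 0.0457] w 0.008673247251115568 F [-0.8 -0.9 -0.4]
[[ 0.005  0.969  0.246]
 [ 0.001  0.246 -0.969]
 [-1.     0.005  0.001]]
j [-1.3   0.77  0.87  1.93 -0.81  0.82 -1.3 ]
jaw now -75.7485992837754 shift units [ 0.442 -0.106 -0.228] turn units [-0.15   0.006 -0.053]
```

{"fn": "move_arm", "kwargs": {
  "deltas": [
    [[255,0,-0.1,-0.22,0.15,0,0],[255,0,0,0,0,0,0],[255,0.2,0,0,0,0,0],[255,0.2,0,0,0,0,0],[255,0,0,0,0,0,0]]
  ]
}}

```text
t: 31.58
tcp_pos: [0.4922, 0.3338, 0.0309]
orientation: [0.556, 0.442, 0.552, -0.437]
wrist_force: [-0.1, -0.5, -0.6]
grip_width: 0.0086
```

```bash
python3 -c "
from h import *
go(.4894,.335,.028,-75)"
```

```text
t 31.5833 p [0.4922 0.3338 0.0309] w 0.008645786809914872 F [-0.1 -0.5 -0.6]
[[ 0.008  0.974  0.228]
 [ 0.002  0.228 -0.974]
 [-1.     0.008  0.   ]]
j [-1.3   0.79  0.85  1.94 -0.83  0.8  -1.32]
jaw now -76.81559095964595 shift units [ 0.073 -0.061 -0.046] turn units [-0.363  0.002 -0.092]
```

{"fn": "move_arm", "kwargs": {
  "deltas": [
    [[255,0.08,-0.06,-0.04,0,0,0],[255,0,0,0,0,0,0],[170,0,0,0,0,0,0],[170,0,0,0,0,0,0],[170,0,0,0,0,0,0],[170,-0.4,0,0,0,0,0],[170,-0.7,0,0,0,0,0],[170,-0.8,0,0,0,0,0],[150,-0.7,-0.05,0.3,-0.1,0,0],[150,0,-0.14,0.9,0,0,0],[150,0,-0.14,0.9,0,0,0],[150,0,-0.14,0.9,0,0,0],[150,0,-0.14,0.9,0,0,0],[150,0,-0.14,0.9,0,0,0],[150,0,-0.14,0.9,0,0,0],[150,0,-0.14,0.9,0,0,0],[150,0,-0.14,0.8,0,0,0],[150,0,0,0,0,0,0],[150,0,0,0,0,0,0]]
  ]
}}

```text
t: 33.17
tcp_pos: [0.5179, 0.0261, 0.1394]
orientation: [0.561, 0.441, 0.554, -0.43]
wrist_force: [0.0, 0.3, -1.1]
grip_width: 0.0353
```

```bash
python3 -c "
from h import *
go(.518,-.0005,.08,-75)
a=shot('top','y3.png',(105,168,200,238),8); b=shot('scene')
for z,nm in((.021,'disc'),):
  for n,im in(('top',a),('scene',b)):
    for c in('yellow','green'):
      print(n,c,[(x[0],x[1].round(1)) for x in blobs(mask(im,c),5)][:8])"
```

```text
t 33.1667 p [0.5179 0.0261 0.1394] w 0.035276760955278715 F [ 0.   0.3 -1.1]
[[ 0.018  0.97   0.243]
 [ 0.006  0.243 -0.97 ]
 [-1.     0.019 -0.001]]
j [-0.94  0.52  1.02  2.07 -0.6   0.86 -0.9 ]
jaw now -75.95122686131238 shift units [ 1.481 -0.187  0.647] turn units [-0.19  -0.015 -0.214]
top yellow [(np.int32(9), array([404.2,  34.8])), (np.int32(23), array([415.8,  56. ])), (np.int32(9), array([437.2, 179.8])), (np.int32(28), array([301., 202.])), (np.int32(515), array([149., 212.])), (np.int32(5), array([127., 203.])), (np.int32(14), array([125.2, 213.4])), (np.int32(6), array([444.5, 292.7]))]
top green [(np.int32(72), array([361.3,  28.9])), (np.int32(16), array([403.1,  35.9])), (np.int32(412), array([126.9, 214.3])), (np.int32(4116), array([400.6, 317.3])), (np.int32(76), array([400.6, 320.2]))]
scene yellow [(np.int32(187), array([345. , 155.2])), (np.int32(17), array([ 81.2, 272.6])), (np.int32(7), array([ 80.4, 277. ])), (np.int32(51), array([371.8, 414.7]))]
scene green [(np.int32(3015), array([117.1, 272.6])), (np.int32(43), array([117.6, 248.5])), (np.int32(130), array([433.2, 324. ])), (np.int32(28), array([407. , 416.7]))]
```

View pics/y3.png

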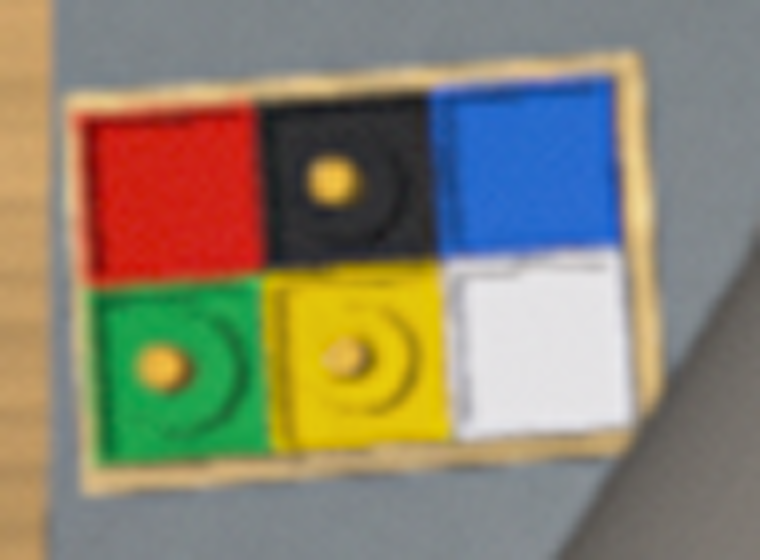

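Green (163,368) and yellow (345,358) both stand in their cups. Using them to calibrate the blue target.

```bash
python3 -c "
from cups import *
for k,p in(('green',(163,368)),('yellow',(345,358)),('black',(333,182))):
  q=ray('top',c(*p),.039)[:2]; print(k,q,q-CUP[k])
print(CUP['blue'],CUP['red'])"
```

```text
size 0.16122950681729206 0.10821632506112637 dir -87.24143835587036 -176.85767868655958
green [0.489476   0.33127246] [ 2.81620600e-05 -1.81333964e-03]
yellow [0.49171846 0.27799299] [-0.00032826 -0.00115539]
black [0.54399748 0.28165404] [-1.98666366e-03 -9.32176151e-05]
[0.54858303 0.22780983] [0.54338527 0.33568468]
```

{"fn": "move_arm", "kwargs": {
  "deltas": [
    [[150,0,-0.09,0.32,0.1,0,-0.2],[150,0,-0.09,0.32,0.1,0,0],[150,0.3,0,0,0,0,0],[150,0.4,0,0,0,0,0],[150,0,0,0,0,0,0]]
  ]
}}

```text
t: 33.68
tcp_pos: [0.5179, 0.0063, 0.109]
orientation: [0.556, 0.438, 0.556, -0.435]
wrist_force: [-0.2, 0.4, -0.5]
grip_width: 0.0354
```

```bash
python3 -c "
from h import *
go(.518,-.0005,.079,-75)"
```

```text
t 33.6833 p [0.5179 0.0063 0.109 ] w 0.0353518785809927 F [-0.2  0.4 -0.5]
[[ 0.002  0.971  0.237]
 [ 0.003  0.237 -0.971]
 [-1.     0.002 -0.003]]
j [-0.85  0.57  0.96  2.08 -0.65  0.82 -0.83]
jaw now -76.28713886824883 shift units [ 0.749 -0.04   0.168] turn units [-0.257 -0.033 -0.028]
```

{"fn": "move_arm", "kwargs": {
  "deltas": [
    [[150,0.2,-0.03,0.15,0.2,0,0],[150,0.25,0,0,0,0,0],[150,0.25,0,0,0,0,0],[150,0,0,0,0,0,0]]
  ]
}}

```text
t: 34.02
tcp_pos: [0.5177, 0.0023, 0.0774]
orientation: [0.552, 0.442, 0.553, -0.44]
wrist_force: [-1.3, -0.4, 0.1]
grip_width: 0.0353
```

```bash
python3 -c "
from h import *
go(.5185,0,.079,-75)"
```

```text
t 34.0167 p [0.5177 0.0023 0.0774] w 0.03528603305191818 F [-1.3 -0.4  0.1]
[[ 0.     0.975  0.222]
 [ 0.004  0.222 -0.975]
 [-1.     0.001 -0.004]]
j [-0.8   0.61  0.9   2.1  -0.71  0.77 -0.79]
jaw now -77.19022510808256 shift units [-0.041  0.007  0.06 ] turn units [-0.438 -0.042 -0.014]
```

{"fn": "move_arm", "kwargs": {
  "deltas": [
    [[150,-0.04,0,0.06,0,0,0],[150,0,0,0,0,0,0],[220,0,0,0,0,0,0],[255,0,0,0,0,0,0],[255,0,0,0,0,0,0],[255,0,0,0,0,0,0],[255,0,0,0,0,0,0]]
  ]
}}

```text
t: 34.6
tcp_pos: [0.5191, -0.0002, 0.0798]
orientation: [0.552, 0.443, 0.553, -0.44]
wrist_force: [-0.3, 0.0, -0.3]
grip_width: 0.009
```

```bash
python3 -c "
from h import *
go(.5496,.2304,.079,-75)"
```

```text
t 34.6 p [ 5.191e-01 -2.000e-04  7.980e-02] w 0.009026300437188115 F [-0.3  0.  -0.3]
[[ 0.002  0.975  0.222]
 [ 0.004  0.222 -0.975]
 [-1.     0.003 -0.004]]
j [-0.8   0.61  0.9   2.09 -0.71  0.77 -0.79]
jaw now -77.18533149848545 shift units [ 0.044  2.023 -5.453] turn units [-0.437 -0.041 -0.03 ]
```

{"fn": "move_arm", "kwargs": {
  "deltas": [
    [[255,-0.4,0,0,0,0,0],[255,-0.5,0,0,0,0,0],[255,-0.2,0.15,-0.4,0,0,0],[255,0,0.3,-0.8,0,0,0],[255,0,0.3,-0.8,0,0,0],[255,0,0.3,-0.8,0,0,0],[255,0,0.3,-0.8,0,0,0],[255,0,0.3,-0.8,0,0,0],[255,0,0.15,-0.5,0,0,0],[255,0,0,0,0,0,0],[255,0,0,0,0,0,0]]
  ]
}}

```text
t: 35.52
tcp_pos: [0.5477, 0.2163, 0.1282]
orientation: [0.552, 0.445, 0.552, -0.439]
wrist_force: [-0.5, -0.6, 0.1]
grip_width: 0.0089
```

```bash
python3 -c "
from h import *
go(.5496,.2304,.045,-75)"
```

```text
t 35.5167 p [0.5477 0.2163 0.1282] w 0.008875731811739508 F [-0.5 -0.6  0.1]
[[ 0.005  0.976  0.218]
 [ 0.006  0.218 -0.976]
 [-1.     0.006 -0.005]]
j [-1.17  0.66  0.98  1.91 -0.68  0.94 -1.21]
jaw now -77.3886529426744 shift units [ 2.081  0.11  -0.324] turn units [-0.478 -0.057 -0.072]
```

{"fn": "move_arm", "kwargs": {
  "deltas": [
    [[255,0.3,0.05,-0.16,0,0,0],[255,0.5,0.05,-0.16,0,0,0],[255,0.5,0,0,0,0,0],[255,0.4,0,0,0,0,0],[255,0,0,0,0,0,0],[255,0,0,0,0,0,0]]
  ]
}}

```text
t: 36.02
tcp_pos: [0.5491, 0.2263, 0.0555]
orientation: [0.55, 0.447, 0.55, -0.441]
wrist_force: [0.4, 0.3, -1.1]
grip_width: 0.0086
```

```bash
python3 -c "
from h import *
go(.5496,.2304,.045,-75)"
```

```text
t 36.0167 p [0.5491 0.2263 0.0555] w 0.00863199626994077 F [ 0.4  0.3 -1.1]
[[ 0.005  0.977  0.211]
 [ 0.006  0.211 -0.977]
 [-1.     0.006 -0.005]]
j [-1.11  0.75  0.87  1.93 -0.79  0.83 -1.16]
jaw now -77.7993612923789 shift units [ 0.264  0.031 -0.095] turn units [-0.56  -0.051 -0.073]
```

{"fn": "move_arm", "kwargs": {
  "deltas": [
    [[255,0.15,0.03,-0.09,0,0,0],[255,0.1,0,0,0,0,0],[255,0,0,0,0,0,0],[255,0,0,0,0,0,0]]
  ]
}}

```text
t: 36.35
tcp_pos: [0.5508, 0.2286, 0.0464]
orientation: [0.55, 0.448, 0.549, -0.442]
wrist_force: [1.3, -1.3, 0.4]
grip_width: 0.0088
```

```bash
python3 -c "
from h import *
go(.5496,.2304,.028,-75)"
```

```text
t 36.35 p [0.5508 0.2286 0.0464] w 0.00882721526978392 F [ 1.3 -1.3  0.4]
[[ 0.007  0.978  0.208]
 [ 0.006  0.208 -0.978]
 [-1.     0.008 -0.005]]
j [-1.1   0.77  0.86  1.93 -0.81  0.82 -1.15]
jaw now -78.0178543594051 shift units [ 0.459 -0.024 -0.049] turn units [-0.604 -0.05  -0.096]
```

{"fn": "move_arm", "kwargs": {
  "deltas": [
    [[255,0.2,-0.03,-0.05,0,0,0],[255,0.2,0,0,0,0,0],[255,0,0,0,0,0,0],[255,0,0,0,0,0,0]]
  ]
}}

```text
t: 36.68
tcp_pos: [0.55, 0.2311, 0.03]
orientation: [0.55, 0.449, 0.549, -0.441]
wrist_force: [-0.1, -0.3, 0.2]
grip_width: 0.0089
```

```bash
python3 -c "
from h import *
go(.5496,.2304,.0275,-75)"
```

```text
t 36.6833 p [0.55   0.2311 0.03  ] w 0.00889914536598949 F [-0.1 -0.3  0.2]
[[ 0.009  0.978  0.208]
 [ 0.008  0.208 -0.978]
 [-1.     0.011 -0.006]]
j [-1.09  0.79  0.83  1.94 -0.83  0.79 -1.14]
jaw now -77.99909464124573 shift units [ 0.062 -0.013  0.016] turn units [-0.6   -0.061 -0.122]
```

{"fn": "move_arm", "kwargs": {
  "deltas": [
    [[255,0.07,0,0.01,0,0,0],[255,0,0,0,0,0,0],[170,0,0,0,0,0,0],[170,0,0,0,0,0,0],[170,0,0,0,0,0,0],[170,-0.4,0,0,0,0,0],[170,-0.7,0,0,0,0,0],[170,-0.8,0,0,0,0,0],[150,-0.8,0,0,0,0,0],[150,0,-0.17,0.8,0,0,0],[150,0,-0.17,0.9,0,0,0],[150,0,-0.17,0.9,0,0,0],[150,0,-0.17,0.9,0,0,0],[150,0,-0.17,0.9,0,0,0],[150,0,-0.17,0.9,0,0,0],[150,0,-0.17,0.9,0,0,0],[150,0,-0.17,0.9,0,0,0],[150,0,0,0,0,0,0],[150,0,0,0,0,0,0]]
  ]
}}

```text
t: 38.27
tcp_pos: [0.5593, -0.0721, 0.1546]
orientation: [0.554, 0.453, 0.546, -0.436]
wrist_force: [0.1, 1.8, 0.0]
grip_width: 0.0351
```

```bash
python3 -c "
from h import *
go(.5645,-.418,.1,-75); dies()
a=shot('top','y4.png',(105,168,200,238),4)[:]; b=shot('scene')
for n,im in(('top',a),('scene',b)):
  for x in blobs(mask(im,'brass')|mask(im,'yellow'),3):
    q=ray(n,x[1],.03)
    if -.46<q[1]<-.37 and .5<q[0]<.62: print(n,x[0],x[1],q)
i=cv2.resize(a[165:225,410:460,::-1],None,fx=6,fy=6); j=cv2.imread('pics/y4.png'); j=cv2.copyMakeBorder(j,0,80,0,0,0); cv2.imwrite('pics/y4.png',np.hstack([j,i]))"
```

```text
t 38.2667 p [ 0.5593 -0.0721  0.1546] w 0.03505984400168468 F [0.1 1.8 0. ]
[[ 0.024  0.978  0.21 ]
 [ 0.01   0.209 -0.978]
 [-1.     0.025 -0.005]]
j [-0.7   0.56  0.99  1.96 -0.61  0.93 -0.76]
jaw now -77.90604944525127 shift units [ 1.28  -1.718  8.491] turn units [-0.582 -0.051 -0.293]
top red 64 [434.2 180.7] [430 175  12  11] [ 0.5624 -0.4166]
top blue 198 [381.2 214.7] [376 205  11  20] [ 0.4769 -0.2695]
scene red 137 [208.4 389.8] [201 381  15  16] [ 0.5659 -0.4207]
scene blue 179 [354.7 175.2] [344 167  23  16] [0.5684 0.1749]
scene blue 244 [218.1 305.6] [208 297  22  19] [ 0.5001 -0.2986]
scene 46 [207.10869565 385.39130435] [ 0.56447082 -0.41918453  0.03      ]
```

View pics/y4.png

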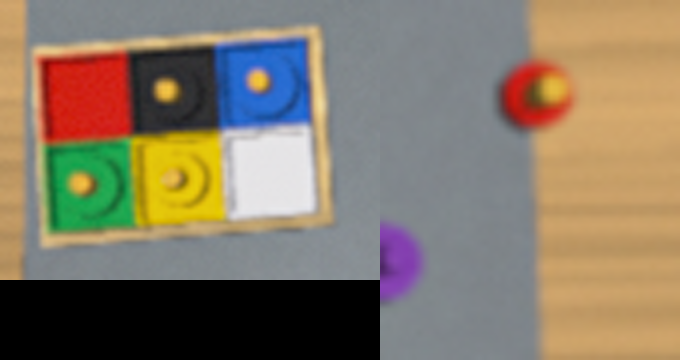

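Blue sits in its cup (258,80 in the left crop). The red die's disc is at (435.9,180.4), which gives about (0.564, −0.418).

{"fn": "move_arm", "kwargs": {
  "deltas": [
    [[150,0,-0.1,0.5,-0.1,0,-0.2],[150,0,-0.19,0.9,-0.1,0,-0.1],[150,0,-0.19,0.9,-0.1,0,0],[150,0,-0.19,0.9,-0.1,0,0],[150,0,-0.19,0.9,0,0,0],[150,0,-0.19,0.9,0,0,0],[150,0,-0.19,0.9,0,0,0],[150,0,-0.19,0.9,0,0,0],[150,0,-0.19,0.9,0,0,0],[150,0,0,0,0,0,0],[150,0,0,0,0,0,0]]
  ]
}}

```text
t: 39.38
tcp_pos: [0.5877, -0.3691, 0.1444]
orientation: [0.562, 0.421, 0.576, -0.419]
wrist_force: [-0.1, 0.6, -0.3]
grip_width: 0.0347
```

```bash
python3 -c "
from h import *
go(.5642,-.4185,.08,-75)"
```

```text
t 39.3833 p [ 0.5877 -0.3691  0.1444] w 0.03465442241999197 F [-0.1  0.6 -0.3]
[[-0.013  0.955  0.295]
 [ 0.014  0.295 -0.955]
 [-1.    -0.009 -0.017]]
j [-0.06  0.76  0.86  1.61 -0.63  1.09 -0.3 ]
jaw now -72.83390343210196 shift units [ 1.601 -0.911  1.035] turn units [ 0.434 -0.193  0.104]
```

{"fn": "move_arm", "kwargs": {
  "deltas": [
    [[150,0.2,-0.45,0.5,0.2,-0.2,0.1],[150,0.4,-0.45,0.5,0.2,0,0],[150,0.5,0,0,0,0,0],[150,0.4,0,0,0,0,0],[150,0,0,0,0,0,0],[150,0,0,0,0,0,0]]
  ]
}}

```text
t: 39.88
tcp_pos: [0.5715, -0.408, 0.0813]
orientation: [0.565, 0.426, 0.565, -0.425]
wrist_force: [0.5, -0.4, 0.2]
grip_width: 0.0354
```

```bash
python3 -c "
from h import *
go(.5642,-.4185,.04,-75)"
```

```text
t 39.8833 p [ 0.5715 -0.408   0.0813] w 0.03539116700040623 F [ 0.5 -0.4  0.2]
[[ 0.001  0.961  0.276]
 [ 0.002  0.276 -0.961]
 [-1.     0.001 -0.002]]
j [ 0.03  0.83  0.8   1.63 -0.69  0.99 -0.22]
jaw now -73.967234392531 shift units [ 1.032 -0.248  0.205] turn units [ 0.207 -0.023 -0.014]
```

{"fn": "move_arm", "kwargs": {
  "deltas": [
    [[150,0.1,-0.25,0.2,0.2,0,0],[150,0.3,0,0,0,0,0],[150,0.4,0,0,0,0,0],[150,0.2,0,0,0,0,0],[150,0,0,0,0,0,0]]
  ]
}}

```text
t: 40.3
tcp_pos: [0.5677, -0.4155, 0.0403]
orientation: [0.563, 0.43, 0.561, -0.427]
wrist_force: [-0.6, -0.1, -0.1]
grip_width: 0.0353
```

```bash
python3 -c "
from h import *
go(.5642,-.4185,.018,-75)"
```

```text
t 40.3 p [ 0.5677 -0.4155  0.0403] w 0.03531274622624953 F [-0.6 -0.1 -0.1]
[[ 0.004  0.964  0.264]
 [ 0.002  0.264 -0.964]
 [-1.     0.005 -0.001]]
j [ 0.06  0.87  0.77  1.65 -0.73  0.93 -0.19]
jaw now -74.66629220440416 shift units [ 0.557 -0.106  0.048] turn units [ 0.067 -0.007 -0.053]
```

{"fn": "move_arm", "kwargs": {
  "deltas": [
    [[150,0.1,-0.11,0.05,0,0,0],[150,0.25,0,0,0,0,0],[150,0.2,0,0,0,0,0],[150,0,0,0,0,0,0],[255,0,0,0,0,0,0],[255,0,0,0,0,0,0],[255,0,0,0,0,0,0],[255,0,0,0,0,0,0],[255,0,0,0,0,0,0]]
  ]
}}

```text
t: 41.05
tcp_pos: [0.5638, -0.4193, 0.0159]
orientation: [0.563, 0.43, 0.561, -0.427]
wrist_force: [0.3, -0.9, -0.7]
grip_width: 0.009
```

```bash
python3 -c "
from h import *
go(.5444,.3383,.14,-75)"
```

```text
t 41.05 p [ 0.5638 -0.4193  0.0159] w 0.008972433982468686 F [ 0.3 -0.9 -0.7]
[[ 0.004  0.964  0.264]
 [ 0.002  0.264 -0.964]
 [-1.     0.005 -0.   ]]
j [ 0.08  0.9   0.74  1.66 -0.76  0.89 -0.17]
jaw now -74.6801183384105 shift units [ -3.073   4.551 -18.397] turn units [ 0.064 -0.004 -0.053]
```

{"fn": "move_arm", "kwargs": {
  "deltas": [
    [[255,-0.4,0,0,0,0,0],[255,-0.8,0,0,0,0,0],[255,-0.8,0,0,0,0,0],[255,-0.8,0.1,-0.4,0,0,0],[255,0,0.21,-0.85,0,0,0],[255,0,0.21,-0.85,0,0,0],[255,0,0.21,-0.85,0,0,0],[255,0,0.21,-0.85,0,0,0],[255,0,0.21,-0.85,0,0,0],[255,0,0.21,-0.85,0,0,0],[255,0,0.21,-0.85,0,0,0],[255,0,0.21,-0.85,0,0,0],[255,0,0.21,-0.85,0,0,0],[255,0,0.21,-0.85,0,0,0],[255,0,0.21,-0.85,0,0,0],[255,0,0.21,-0.85,0,0,0],[255,0,0.1,-0.4,0,0,0],[255,0,0,0,0,0,0]]
  ]
}}

```text
t: 42.55
tcp_pos: [0.5558, 0.0479, 0.1553]
orientation: [0.566, 0.439, 0.554, -0.425]
wrist_force: [0.2, -0.3, -1.4]
grip_width: 0.009
```

```bash
python3 -c "
from h import *
go(.5444,.3383,.14,-75)"
```

```text
t 42.55 p [0.5558 0.0479 0.1553] w 0.009042046894843626 F [ 0.2 -0.3 -1.4]
[[ 0.026  0.967  0.254]
 [ 0.004  0.254 -0.967]
 [-1.     0.026  0.003]]
j [-0.95  0.56  1.02  1.98 -0.61  0.92 -0.93]
jaw now -75.28868173085938 shift units [ 0.404  1.558 -7.096] turn units [-0.057  0.03  -0.299]
```

{"fn": "move_arm", "kwargs": {
  "deltas": [
    [[255,0,0.1,-0.4,0,0,-0.3],[255,0,0.19,-0.85,0,0,0],[255,0,0.19,-0.85,0,0,0],[255,0,0.19,-0.85,0,0,0],[255,0,0.19,-0.85,0,0,0],[255,0,0.19,-0.85,0,0,0],[255,0,0.19,-0.85,0,0,0],[255,0,0.19,-0.85,0,0,0],[255,0,0.1,-0.4,0,0,0],[255,0,0,0,0,0,0],[255,0,0,0,0,0,0]]
  ]
}}

```text
t: 43.47
tcp_pos: [0.5531, 0.327, 0.1688]
orientation: [0.56, 0.44, 0.554, -0.432]
wrist_force: [-0.2, -0.8, -0.4]
grip_width: 0.0094
```

```bash
python3 -c "
from h import *
go(.5444,.3383,.06,-75)"
```

```text
t 43.4667 p [0.5531 0.327  0.1688] w 0.009373902759098544 F [-0.2 -0.8 -0.4]
[[ 0.013  0.97   0.241]
 [ 0.004  0.241 -0.971]
 [-1.     0.013 -0.001]]
j [-1.3   0.7   1.01  1.75 -0.67  1.06 -1.38]
jaw now -76.05790292958676 shift units [ 2.718 -0.18  -0.323] turn units [-0.212 -0.011 -0.153]
```

{"fn": "move_arm", "kwargs": {
  "deltas": [
    [[255,0.4,-0.1,-0.16,-0.2,0,-0.15],[255,0.6,-0.08,-0.16,0,0,0],[255,0.7,0,0,0,0,0],[255,0.6,0,0,0,0,0],[255,0.2,0,0,0,0,0],[255,0,0,0,0,0,0],[255,0,0,0,0,0,0]]
  ]
}}

```text
t: 44.05
tcp_pos: [0.5463, 0.3247, 0.0675]
orientation: [0.558, 0.435, 0.558, -0.434]
wrist_force: [-0.2, 1.0, -0.0]
grip_width: 0.0087
```

```bash
python3 -c "
from h import *
go(.5444,.3383,.045,-75)"
```

```text
t 44.05 p [0.5463 0.3247 0.0675] w 0.008704719336885353 F [-0.2  1.  -0. ]
[[ 0.001  0.97   0.245]
 [-0.     0.245 -0.97 ]
 [-1.     0.001  0.   ]]
j [-1.23  0.8   0.89  1.82 -0.78  0.92 -1.3 ]
jaw now -75.81344732726025 shift units [ 0.562  0.036 -0.342] turn units [-0.163  0.004 -0.01 ]
```

{"fn": "move_arm", "kwargs": {
  "deltas": [
    [[255,0.2,0.03,-0.17,-0.1,0,0],[255,0.3,0.03,-0.2,0,0,0],[255,0.1,0,0,0,0,0],[255,0,0,0,0,0,0],[255,0,0,0,0,0,0]]
  ]
}}

```text
t: 44.47
tcp_pos: [0.5476, 0.3411, 0.0451]
orientation: [0.561, 0.434, 0.559, -0.43]
wrist_force: [0.7, -0.2, -0.2]
grip_width: 0.0087
```

```bash
python3 -c "
from h import *
go(.5444,.3383,.026,-75)"
```

```text
t 44.4667 p [0.5476 0.3411 0.0451] w 0.008724732846851213 F [ 0.7 -0.2 -0.2]
[[ 0.006  0.967  0.253]
 [ 0.003  0.253 -0.967]
 [-1.     0.006 -0.002]]
j [-1.23  0.83  0.86  1.81 -0.81  0.89 -1.3 ]
jaw now -75.33195766238865 shift units [ 0.478 -0.097  0.047] turn units [-0.066 -0.018 -0.07 ]
```

{"fn": "move_arm", "kwargs": {
  "deltas": [
    [[255,0.15,-0.1,0.05,0,0,0],[255,0.2,0,0,0,0,0],[255,0.1,0,0,0,0,0],[255,0,0,0,0,0,0]]
  ]
}}

```text
t: 44.8
tcp_pos: [0.5443, 0.3383, 0.0263]
orientation: [0.561, 0.434, 0.559, -0.429]
wrist_force: [-0.4, -0.6, -0.7]
grip_width: 0.0089
```

```bash
python3 -c "
from h import *
go(.5444,.3383,.026,-75)"
```

```text
t 44.8 p [0.5443 0.3383 0.0263] w 0.008862045891373026 F [-0.4 -0.6 -0.7]
[[ 0.007  0.967  0.254]
 [ 0.004  0.254 -0.967]
 [-1.     0.008 -0.002]]
j [-1.22  0.85  0.84  1.82 -0.83  0.85 -1.28]
jaw now -75.29439879831003 shift units [0.007 0.001 0.   ] turn units [-0.059 -0.023 -0.088]
```

Release, lift, and move aside to see everything.

{"fn": "move_arm", "kwargs": {
  "deltas": [
    [[170,0,0,0,0,0,0],[170,0,0,0,0,0,0],[170,0,0,0,0,0,0],[170,-0.4,0,0,0,0,0],[170,-0.7,0,0,0,0,0],[170,-0.8,0,0,0,0,0],[170,-0.8,0,0,0,0,0],[170,-0.8,0,0,0,0,0],[150,-0.5,0.1,-0.4,0,0,0],[150,0,-0.2,-0.8,0,0,0],[150,0,-0.3,-0.8,0,0,0],[150,0,-0.4,-0.8,0,0,0],[150,0,-0.4,-0.8,0,0,0],[150,0,-0.4,-0.8,0,0,0],[150,0,-0.4,-0.8,0,0,0],[150,0,0,0,0,0,0],[150,0,0,0,0,0,0]]
  ]
}}

```text
t: 46.22
tcp_pos: [0.4151, 0.5225, 0.215]
orientation: [0.559, 0.444, 0.554, -0.428]
wrist_force: [1.1, -0.1, 0.3]
grip_width: 0.0352
```

```bash
python3 -c "
from h import *
st(); dies(); reading(); a=shot('top','end.png',(90,100,450,300),2.2); shot('scene','ends.png')"
```

```text
t 46.2167 p [0.4151 0.5225 0.215 ] w 0.03520226994116653 F [ 1.1 -0.1  0.3]
[[ 0.019  0.971  0.239]
 [ 0.014  0.239 -0.971]
 [-1.     0.022 -0.009]]
top blue 197 [381.2 214.7] [376 205  11  20] [ 0.4769 -0.2694]
scene blue 156 [354.9 175. ] [345 168  21  15] [0.5686 0.1759]
scene blue 244 [218.1 305.6] [208 297  22  19] [ 0.5001 -0.2986]
n 11 red c [0.49576096 0.04743743] 0.05085752326623093 reading by base y 85.6: 30.33054482618516
n 11 red c [0.49576096 0.04743743] 0.05037447805856448 reading by base y 85.6: 29.71398289746267
line dir reading 34.08055481733133
```

View pics/end.png

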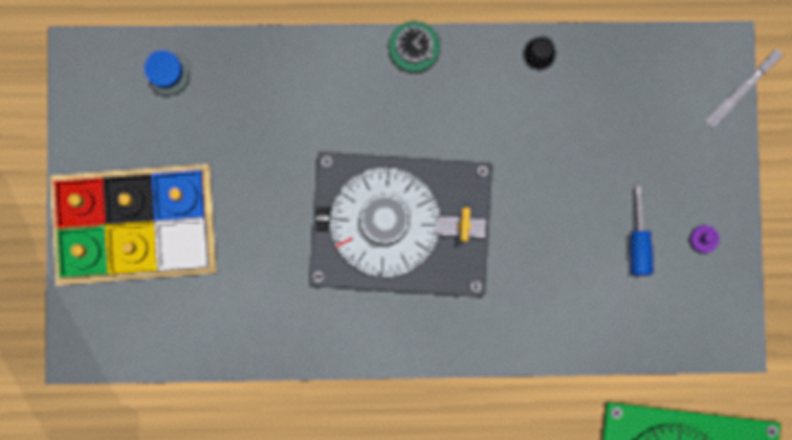

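View pics/ends.png

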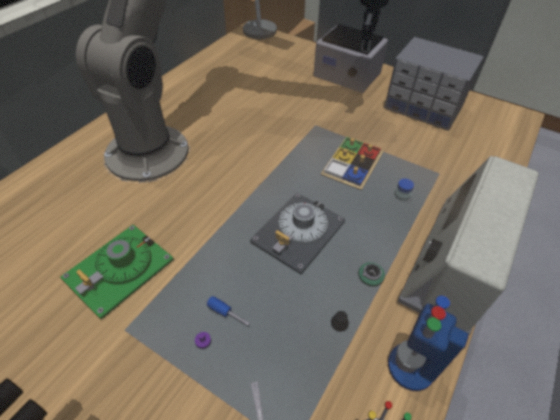

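All four dies are in their own cups: red (75,200), blue (175,193), green (78,250) and yellow (130,247). The wing is tight, the scale reads about 30, and everything else is where it was. No white die is in the scene.

```bash
python3 -c "
from cell import arm
print(arm.hand_in())"
```

```text
the job is handed in; nothing more can be done
None
```

The job is done and handed in at about 46 s of robot time.

- **Clamp and table:** I slackened the wing clamp about 71° (1.25 rad) and turned the table about 128° clockwise to reading 30. I then tightened the clamp again until it met its stop, at about 1 N m.
- **Dies:** the blue, yellow, green and red dies each stand in the slot of their own colour, spigot up. There was no white die in the scene, and I left the purple die and the green holder alone.

**Last checks:**
- The red zero line's position gives a reading of 29.7–30.3°, depending on which estimate of the table axis is used, and the 30° line lies at the index mark by eye. The direction of the red line gave 34°, but that comes from an 11-pixel patch, so I disregarded it.
- The wing lies across the base again, and the other bench items look unmoved in both views.
- The top camera read about 2 mm low in y compared with where the arm made contact, and I corrected the later placements for this.

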